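# Change over the vials in the bench mixer

### The arm

A 6-joint arm with a two-finger parallel gripper is mounted at the origin on the work surface. World frame = base frame: x ahead of the robot, y to its left, z up, the work surface at z = 0. Lengths are in mm, angles in rad, forces in N, time in s.
With the tool pointing down it reaches from about 275 to 1000 mm from the base axis. Payload 8.4 kg.
Tool frame: the origin (TCP) lies midway between the tips of the shut fingers; the grasp point (between the pads) lies 19 mm behind it; z points along the fingers, y is the line along which they close (so a half turn about z gives the same grasp; the last joint's range is limited). The gripper opens to 85 mm and grips with 20 to 120 N. Pads are 22 mm wide; open, the fingers measure 114 mm over their backs; the gripper's body (76 mm by 85 mm) begins 54 mm behind the grasp point. The pads swing forward as they close: fully open they stand 13 mm farther back than shut.
Start: joints at [-1.128, 0.353, 1.633, -0, 1.155, -0.002], TCP at [268.922, -564.189, 231.281] pointing down, gripper open.
Joint ranges: [-2.63, 2.63], [-0.92, 2.1], [0.06, 2.66], [-1.3, 4.44], [0, 2.69], [-3.02, 3.02]. Speed limits (rad/s): [2.22, 2.22, 2.79, 3.14, 3.14, 3.14].

### API

Orientations are given as [roll, pitch, yaw] about the fixed x, y, z axes, in that order (R = Rz(yaw) Ry(pitch) Rx(roll)).
In Python, from rig import r, cams gives the robot as it stands. The module is installed in compiled form; this text tells all that it offers.
- The arm moves only by the tool send_rows, never from a script. Its argument "targets" is one flat list of numbers, 7 for each row, row after row: the shift along the tool's x, y, z in m, then the turn, a rotation vector about the tool's x, y, z in rad, then the opening, from -1 (shut) to 1 (fully open). In form: [tx, ty, tz, wx, wy, wz, fingers, tx, ty, tz, wx, wy, wz, fingers, ...]. A call has 1 to 12 rows; each row is the pose to reach, as a shift and turn from the pose commanded when the call began, along the tool's axes at that moment; what a row does not reach only later rows make up. A row lasts 1/12 s, in which the tool goes at most 41.7 mm and 7.16 degrees, less where a joint would pass 70% of its speed; a pose out of reach is approached as far as the arm can. A call with a gripper value outside its range is refused whole. The fingers move at their own pace and stop on an object; "grip_force" is the grip in N (left out, the last holds). Time passes only in rows, so rows that repeat a pose let the fingers close. It gives the time, the measured TCP pose, the force, the opening and the grip force at its end, in the units of the state.
- r.sense(): the state, without advancing time (a new reading comes with each control period).
- cams.grab_frame(name): name is "side" or "top" or "wrist"; returns a dict with "color" (480x640x3 uint8, blue, green, red), "fx", "fy", "cx", "cy" (pixels), "k1" (the pictures are not rectified: a ray, as slopes to the right and down, at radius r is drawn at 1 + k1 r^2 times it, then the intrinsics apply), "xyz" and "attitude" of the camera in the world. Camera axes: x right, y down, z forward; pixel columns grow to the right and rows downward; lengths in mm; the calibration is good to about 2 mm. A picture is of the moment at which its call begins. There is no depth.
- r.sign_off(): hands the job in; it is judged then, once.
The state is a dict: "clock": time; "qpos": joint angles; "qvel": joint speeds; "joint_efforts": joint torques, N m; "eef_pos": TCP position; "tcp_rot": TCP orientation; "contact_force": force on the tool from outside, world axes, zero at the start; "wrist_torque": the same for the moment, N m; "opening": opening from 0.0 (shut) to 1.0 (fully open); "grasp_force": force on a finger pad.
Only numpy, scipy, OpenCV 4.12 (cv2) and the standard library are available. Lean on these libraries where they do the work, as an engineer would, in place of code of your own. Each camera call takes 0.05 s, during which the arm holds its last target. There are 200 camera calls.

### The job

Change over the vial mixer: before touching any vial turn its isolator lever fully to off, then take every tall (mixed) vial out of the mixer and stand it in a hole of the white rack, and seat every short (fresh) vial from the grey carrier fully in a mixer hole of its own, any hole. With the isolator still off until all of that is done, finish by turning the lever fully back to on. Leave the bottles, jar and beaker where they are.

Things in the scene. Friction and masses are not known exactly. Their poses are not given: they have to be found in the camera images.
- fresh0: Fresh glass vial, a plain amber cylinder 28 mm in diameter with a white cap of the same diameter (the cap is the top 17 mm), 61 mm tall overall (the SHORT kind), 35 g; at the start it stands in a well of the grey carrier. Origin: centre of its underside; z up the vial. May be absent.
- fresh1: Fresh glass vial, a plain amber cylinder 28 mm in diameter with a white cap of the same diameter (the cap is the top 17 mm), 61 mm tall overall (the SHORT kind), 35 g; at the start it stands in a well of the grey carrier. Origin: centre of its underside; z up the vial. May be absent.
- fresh2: Fresh glass vial, a plain amber cylinder 28 mm in diameter with a white cap of the same diameter (the cap is the top 17 mm), 61 mm tall overall (the SHORT kind), 35 g; at the start it stands in a well of the grey carrier. Origin: centre of its underside; z up the vial. May be absent.
- fresh3: Fresh glass vial, a plain amber cylinder 28 mm in diameter with a white cap of the same diameter (the cap is the top 17 mm), 61 mm tall overall (the SHORT kind), 35 g; at the start it stands in a well of the grey carrier. Origin: centre of its underside; z up the vial. May be absent.
- mixed0: Mixed glass vial, a plain amber cylinder 28 mm in diameter with a white cap of the same diameter (the cap is the top 17 mm), 76 mm tall overall (the TALL kind), 35 g; at the start it stands in a hole of the mixer. Origin: centre of its underside; z up the vial. May be absent.
- mixed1: Mixed glass vial, a plain amber cylinder 28 mm in diameter with a white cap of the same diameter (the cap is the top 17 mm), 76 mm tall overall (the TALL kind), 35 g; at the start it stands in a hole of the mixer. Origin: centre of its underside; z up the vial. May be absent.
- mixed2: Mixed glass vial, a plain amber cylinder 28 mm in diameter with a white cap of the same diameter (the cap is the top 17 mm), 76 mm tall overall (the TALL kind), 35 g; at the start it stands in a hole of the mixer. Origin: centre of its underside; z up the vial. May be absent.
- mixer: Vial mixer: beige housing 180 x 250 mm (x, y), 55 mm high, its rear ridge (x from +70 to +130 mm) 90 mm high, bearing an aluminium block 66 x 220 mm whose top is 100 mm above the bench, with a row of four holes along its y axis, 52 mm apart. Origin: on the bench under the middle of the block; the housing reaches from x = -50 to +130 mm; -x is its front. Fixed.
- mixer_hole0 (a point): Centre of the mouth of a mixer hole (100 mm above the bench), 31 mm in diameter, 32 mm deep, flat bottom; axes as the mixer's. A seated vial's underside is 32 mm below this point.
- mixer_hole1 (a point): Centre of the mouth of a mixer hole (100 mm above the bench), 31 mm in diameter, 32 mm deep, flat bottom; axes as the mixer's. A seated vial's underside is 32 mm below this point.
- mixer_hole2 (a point): Centre of the mouth of a mixer hole (100 mm above the bench), 31 mm in diameter, 32 mm deep, flat bottom; axes as the mixer's. A seated vial's underside is 32 mm below this point.
- mixer_hole3 (a point): Centre of the mouth of a mixer hole (100 mm above the bench), 31 mm in diameter, 32 mm deep, flat bottom; axes as the mixer's. A seated vial's underside is 32 mm below this point.
- rack: White plastic vial rack, a block 60 x 170 x 45 mm (x, y, z) with a row of three holes along its y axis, 52 mm apart; empty at the start. Origin: centre of its underside. Stands loose on the bench, 0.5 kg.
- carrier: Grey plastic vial carrier, a block 60 x 220 x 45 mm (x, y, z) with a row of four wells along its y axis, 52 mm apart (at y = -78, -26, 26, 78 mm), 30 mm in diameter, 32 mm deep; the fresh vials start in it. Origin: centre of its underside. Stands loose on the bench, 0.5 kg.
- rack_hole0 (a point): Centre of the mouth of a rack hole (45 mm above the bench), 31 mm in diameter, 32 mm deep, flat bottom; axes as the rack's.
- rack_hole1 (a point): Centre of the mouth of a rack hole (45 mm above the bench), 31 mm in diameter, 32 mm deep, flat bottom; axes as the rack's.
- rack_hole2 (a point): Centre of the mouth of a rack hole (45 mm above the bench), 31 mm in diameter, 32 mm deep, flat bottom; axes as the rack's.
- isolator: Isolator switch box of the mixer, grey, 120 x 120 x 50 mm; the lever turns about the vertical axis through its centre. Origin: centre of its underside. Fixed.
- isolator_lever (a joint): Angle of the isolator's black lever: 0 = OFF (lever points along the box's -x), 1.571 = ON (it has turned a quarter turn clockwise, seen from above, and points along the box's +y); stops at both ends, and friction (about 2 N at the post) keeps it where it is left. About ON at the start. A white tick on the box marks each end position.
- lever_post (a point): Point on the axis of the upright round post at the lever's outer end: post 18 mm in diameter, 65 mm from the turning axis; its top is 102 mm above the bench, this point 87 mm. The flat lever arm below it reaches up to 70 mm above the bench. Can be pinched from above or pushed sideways.
- solvent: Bystander: big amber solvent bottle, 96 mm wide, 220 mm tall. Origin: centre of underside.
- water: Bystander: clear water bottle, 62 mm wide, 200 mm tall. Origin: centre of underside.
- jar: Bystander: small closed jar, 48 mm wide, 50 mm tall. Origin: centre of underside.
- beaker: Bystander: small glass beaker, 56 mm wide, 55 mm tall. Origin: centre of underside.
Not all that is in view belongs to the job. Leave any turquoise look-alike of the mixed1 alone.

How it is judged (in metres and radians):
On the way, in this order (a step that is already met when the one before it is completed fails the run):
1. isolator turned off while the mixed vials are still in the mixer and the fresh ones still down in their carrier (value of joint isolator_lever below 0.15 rad and ((horizontal distance between mixed0 and mixer_hole0 below 0.008 m and z of mixed0 in the frame of mixer_hole0 below -0.025 m and angle between mixed0's own z axis and vertical below 0.2 rad) or (horizontal distance between mixed0 and mixer_hole1 below 0.008 m and z of mixed0 in the frame of mixer_hole1 below -0.025 m and angle between mixed0's own z axis and vertical below 0.2 rad) or (horizontal distance between mixed0 and mixer_hole2 below 0.008 m and z of mixed0 in the frame of mixer_hole2 below -0.025 m and angle between mixed0's own z axis and vertical below 0.2 rad) or (horizontal distance between mixed0 and mixer_hole3 below 0.008 m and z of mixed0 in the frame of mixer_hole3 below -0.025 m and angle between mixed0's own z axis and vertical below 0.2 rad)) and ((horizontal distance between mixed1 and mixer_hole0 below 0.008 m and z of mixed1 in the frame of mixer_hole0 below -0.025 m and angle between mixed1's own z axis and vertical below 0.2 rad) or (horizontal distance between mixed1 and mixer_hole1 below 0.008 m and z of mixed1 in the frame of mixer_hole1 below -0.025 m and angle between mixed1's own z axis and vertical below 0.2 rad) or (horizontal distance between mixed1 and mixer_hole2 below 0.008 m and z of mixed1 in the frame of mixer_hole2 below -0.025 m and angle between mixed1's own z axis and vertical below 0.2 rad) or (horizontal distance between mixed1 and mixer_hole3 below 0.008 m and z of mixed1 in the frame of mixer_hole3 below -0.025 m and angle between mixed1's own z axis and vertical below 0.2 rad)) and ((horizontal distance between mixed2 and mixer_hole0 below 0.008 m and z of mixed2 in the frame of mixer_hole0 below -0.025 m and angle between mixed2's own z axis and vertical below 0.2 rad) or (horizontal distance between mixed2 and mixer_hole1 below 0.008 m and z of mixed2 in the frame of mixer_hole1 below -0.025 m and angle between mixed2's own z axis and vertical below 0.2 rad) or (horizontal distance between mixed2 and mixer_hole2 below 0.008 m and z of mixed2 in the frame of mixer_hole2 below -0.025 m and angle between mixed2's own z axis and vertical below 0.2 rad) or (horizontal distance between mixed2 and mixer_hole3 below 0.008 m and z of mixed2 in the frame of mixer_hole3 below -0.025 m and angle between mixed2's own z axis and vertical below 0.2 rad)) and height (world z) of each of fresh0, fresh1, fresh2, fresh3 below 0.03 m), for 0.2 s.
2. with the isolator off, all mixed vials seated in the rack and all fresh vials seated in the mixer (value of joint isolator_lever below 0.15 rad and ((horizontal distance between fresh0 and mixer_hole0 below 0.008 m and z of fresh0 in the frame of mixer_hole0 below -0.025 m and angle between fresh0's own z axis and vertical below 0.2 rad) or (horizontal distance between fresh0 and mixer_hole1 below 0.008 m and z of fresh0 in the frame of mixer_hole1 below -0.025 m and angle between fresh0's own z axis and vertical below 0.2 rad) or (horizontal distance between fresh0 and mixer_hole2 below 0.008 m and z of fresh0 in the frame of mixer_hole2 below -0.025 m and angle between fresh0's own z axis and vertical below 0.2 rad) or (horizontal distance between fresh0 and mixer_hole3 below 0.008 m and z of fresh0 in the frame of mixer_hole3 below -0.025 m and angle between fresh0's own z axis and vertical below 0.2 rad)) and ((horizontal distance between fresh1 and mixer_hole0 below 0.008 m and z of fresh1 in the frame of mixer_hole0 below -0.025 m and angle between fresh1's own z axis and vertical below 0.2 rad) or (horizontal distance between fresh1 and mixer_hole1 below 0.008 m and z of fresh1 in the frame of mixer_hole1 below -0.025 m and angle between fresh1's own z axis and vertical below 0.2 rad) or (horizontal distance between fresh1 and mixer_hole2 below 0.008 m and z of fresh1 in the frame of mixer_hole2 below -0.025 m and angle between fresh1's own z axis and vertical below 0.2 rad) or (horizontal distance between fresh1 and mixer_hole3 below 0.008 m and z of fresh1 in the frame of mixer_hole3 below -0.025 m and angle between fresh1's own z axis and vertical below 0.2 rad)) and ((horizontal distance between fresh2 and mixer_hole0 below 0.008 m and z of fresh2 in the frame of mixer_hole0 below -0.025 m and angle between fresh2's own z axis and vertical below 0.2 rad) or (horizontal distance between fresh2 and mixer_hole1 below 0.008 m and z of fresh2 in the frame of mixer_hole1 below -0.025 m and angle between fresh2's own z axis and vertical below 0.2 rad) or (horizontal distance between fresh2 and mixer_hole2 below 0.008 m and z of fresh2 in the frame of mixer_hole2 below -0.025 m and angle between fresh2's own z axis and vertical below 0.2 rad) or (horizontal distance between fresh2 and mixer_hole3 below 0.008 m and z of fresh2 in the frame of mixer_hole3 below -0.025 m and angle between fresh2's own z axis and vertical below 0.2 rad)) and ((horizontal distance between fresh3 and mixer_hole0 below 0.008 m and z of fresh3 in the frame of mixer_hole0 below -0.025 m and angle between fresh3's own z axis and vertical below 0.2 rad) or (horizontal distance between fresh3 and mixer_hole1 below 0.008 m and z of fresh3 in the frame of mixer_hole1 below -0.025 m and angle between fresh3's own z axis and vertical below 0.2 rad) or (horizontal distance between fresh3 and mixer_hole2 below 0.008 m and z of fresh3 in the frame of mixer_hole2 below -0.025 m and angle between fresh3's own z axis and vertical below 0.2 rad) or (horizontal distance between fresh3 and mixer_hole3 below 0.008 m and z of fresh3 in the frame of mixer_hole3 below -0.025 m and angle between fresh3's own z axis and vertical below 0.2 rad)) and ((horizontal distance between mixed0 and rack_hole0 below 0.008 m and z of mixed0 in the frame of rack_hole0 below -0.025 m and angle between mixed0's own z axis and vertical below 0.2 rad) or (horizontal distance between mixed0 and rack_hole1 below 0.008 m and z of mixed0 in the frame of rack_hole1 below -0.025 m and angle between mixed0's own z axis and vertical below 0.2 rad) or (horizontal distance between mixed0 and rack_hole2 below 0.008 m and z of mixed0 in the frame of rack_hole2 below -0.025 m and angle between mixed0's own z axis and vertical below 0.2 rad)) and ((horizontal distance between mixed1 and rack_hole0 below 0.008 m and z of mixed1 in the frame of rack_hole0 below -0.025 m and angle between mixed1's own z axis and vertical below 0.2 rad) or (horizontal distance between mixed1 and rack_hole1 below 0.008 m and z of mixed1 in the frame of rack_hole1 below -0.025 m and angle between mixed1's own z axis and vertical below 0.2 rad) or (horizontal distance between mixed1 and rack_hole2 below 0.008 m and z of mixed1 in the frame of rack_hole2 below -0.025 m and angle between mixed1's own z axis and vertical below 0.2 rad)) and ((horizontal distance between mixed2 and rack_hole0 below 0.008 m and z of mixed2 in the frame of rack_hole0 below -0.025 m and angle between mixed2's own z axis and vertical below 0.2 rad) or (horizontal distance between mixed2 and rack_hole1 below 0.008 m and z of mixed2 in the frame of rack_hole1 below -0.025 m and angle between mixed2's own z axis and vertical below 0.2 rad) or (horizontal distance between mixed2 and rack_hole2 below 0.008 m and z of mixed2 in the frame of rack_hole2 below -0.025 m and angle between mixed2's own z axis and vertical below 0.2 rad))), for 0.2 s.
3. isolator turned on (value of joint isolator_lever above 1.42 rad), for 0.2 s.
At the end, for the whole second after the job is handed in: Isolator lever beyond 1.42 rad (on); every fresh vial in a mixer hole and every mixed vial in a rack hole: within 8 mm of the hole's centre, underside at least 25 mm below the mouth, tilted less than 0.2 rad; all vials at rest (value of joint isolator_lever above 1.42 rad and ((horizontal distance between fresh0 and mixer_hole0 below 0.008 m and z of fresh0 in the frame of mixer_hole0 below -0.025 m and angle between fresh0's own z axis and vertical below 0.2 rad) or (horizontal distance between fresh0 and mixer_hole1 below 0.008 m and z of fresh0 in the frame of mixer_hole1 below -0.025 m and angle between fresh0's own z axis and vertical below 0.2 rad) or (horizontal distance between fresh0 and mixer_hole2 below 0.008 m and z of fresh0 in the frame of mixer_hole2 below -0.025 m and angle between fresh0's own z axis and vertical below 0.2 rad) or (horizontal distance between fresh0 and mixer_hole3 below 0.008 m and z of fresh0 in the frame of mixer_hole3 below -0.025 m and angle between fresh0's own z axis and vertical below 0.2 rad)) and ((horizontal distance between fresh1 and mixer_hole0 below 0.008 m and z of fresh1 in the frame of mixer_hole0 below -0.025 m and angle between fresh1's own z axis and vertical below 0.2 rad) or (horizontal distance between fresh1 and mixer_hole1 below 0.008 m and z of fresh1 in the frame of mixer_hole1 below -0.025 m and angle between fresh1's own z axis and vertical below 0.2 rad) or (horizontal distance between fresh1 and mixer_hole2 below 0.008 m and z of fresh1 in the frame of mixer_hole2 below -0.025 m and angle between fresh1's own z axis and vertical below 0.2 rad) or (horizontal distance between fresh1 and mixer_hole3 below 0.008 m and z of fresh1 in the frame of mixer_hole3 below -0.025 m and angle between fresh1's own z axis and vertical below 0.2 rad)) and ((horizontal distance between fresh2 and mixer_hole0 below 0.008 m and z of fresh2 in the frame of mixer_hole0 below -0.025 m and angle between fresh2's own z axis and vertical below 0.2 rad) or (horizontal distance between fresh2 and mixer_hole1 below 0.008 m and z of fresh2 in the frame of mixer_hole1 below -0.025 m and angle between fresh2's own z axis and vertical below 0.2 rad) or (horizontal distance between fresh2 and mixer_hole2 below 0.008 m and z of fresh2 in the frame of mixer_hole2 below -0.025 m and angle between fresh2's own z axis and vertical below 0.2 rad) or (horizontal distance between fresh2 and mixer_hole3 below 0.008 m and z of fresh2 in the frame of mixer_hole3 below -0.025 m and angle between fresh2's own z axis and vertical below 0.2 rad)) and ((horizontal distance between fresh3 and mixer_hole0 below 0.008 m and z of fresh3 in the frame of mixer_hole0 below -0.025 m and angle between fresh3's own z axis and vertical below 0.2 rad) or (horizontal distance between fresh3 and mixer_hole1 below 0.008 m and z of fresh3 in the frame of mixer_hole1 below -0.025 m and angle between fresh3's own z axis and vertical below 0.2 rad) or (horizontal distance between fresh3 and mixer_hole2 below 0.008 m and z of fresh3 in the frame of mixer_hole2 below -0.025 m and angle between fresh3's own z axis and vertical below 0.2 rad) or (horizontal distance between fresh3 and mixer_hole3 below 0.008 m and z of fresh3 in the frame of mixer_hole3 below -0.025 m and angle between fresh3's own z axis and vertical below 0.2 rad)) and ((horizontal distance between mixed0 and rack_hole0 below 0.008 m and z of mixed0 in the frame of rack_hole0 below -0.025 m and angle between mixed0's own z axis and vertical below 0.2 rad) or (horizontal distance between mixed0 and rack_hole1 below 0.008 m and z of mixed0 in the frame of rack_hole1 below -0.025 m and angle between mixed0's own z axis and vertical below 0.2 rad) or (horizontal distance between mixed0 and rack_hole2 below 0.008 m and z of mixed0 in the frame of rack_hole2 below -0.025 m and angle between mixed0's own z axis and vertical below 0.2 rad)) and ((horizontal distance between mixed1 and rack_hole0 below 0.008 m and z of mixed1 in the frame of rack_hole0 below -0.025 m and angle between mixed1's own z axis and vertical below 0.2 rad) or (horizontal distance between mixed1 and rack_hole1 below 0.008 m and z of mixed1 in the frame of rack_hole1 below -0.025 m and angle between mixed1's own z axis and vertical below 0.2 rad) or (horizontal distance between mixed1 and rack_hole2 below 0.008 m and z of mixed1 in the frame of rack_hole2 below -0.025 m and angle between mixed1's own z axis and vertical below 0.2 rad)) and ((horizontal distance between mixed2 and rack_hole0 below 0.008 m and z of mixed2 in the frame of rack_hole0 below -0.025 m and angle between mixed2's own z axis and vertical below 0.2 rad) or (horizontal distance between mixed2 and rack_hole1 below 0.008 m and z of mixed2 in the frame of rack_hole1 below -0.025 m and angle between mixed2's own z axis and vertical below 0.2 rad) or (horizontal distance between mixed2 and rack_hole2 below 0.008 m and z of mixed2 in the frame of rack_hole2 below -0.025 m and angle between mixed2's own z axis and vertical below 0.2 rad)) and linear speed of each of fresh0, fresh1, fresh2, fresh3, mixed0, mixed1, mixed2 below 0.02 m/s); the robot touches nothing.
It fails at once if a bystander (bottle, jar or beaker) is moved more than 40 mm (distance of any of solvent, water, jar, beaker from where it was at the start of the episode above 0.04 m).
Of fresh0, fresh1, fresh2, fresh3 only 3 to 4 are there at a start; the rules pass over those that are not, and their reading is None.
Of mixed0, mixed1, mixed2 only 2 to 3 are there at a start; the rules pass over those that are not, and their reading is None.
At some moment in a run one of carrier, rack may be knocked a few centimetres aside while the robot is not near it.
It also fails if it takes over 210 s, if anything falls off the work surface, if the arm or the gripper's body presses on something with over 40 N, if the wrist force passes 120 N, or if a joint passes its speed limit or range.

## Working session

There is one attempt and no reset: what is moved stays moved. The work goes in short steps, Python scripts to look and compute and a tool call to move; the robot and the scene stay as the last step left them, time stands still between calls to the robot, and variables do not carry over. Pictures are saved under pics/ and viewed, at most 14 in all, crops included, and the job is handed in when it is done.

Besides the shell and the picture viewer there is one more tool, called as name(argument=value, ...) on one line, values as JSON. send_rows: Moves the arm, as the interface text tells. Its arguments: {"type":"object","properties":{"targets":{"type":"array"},"grip_force":{"type":"number"}},"required":["targets"]}

```bash
mkdir -p pics
cat > h.py <<'E'
import numpy as np, cv2
from scipy.spatial.transform import Rotation as R
from rig import r, cams
def grab(n,save=None):
    f=cams.grab_frame(n)
    if save: cv2.imwrite('pics/'+save+'.png',f['color'])
    return f
def cam(f):
    return np.array(f['xyz'],float), R.from_euler('xyz',f['attitude']).as_matrix()
def proj(f,P):
    o,M=cam(f); c=(np.atleast_2d(P)-o)@M; s=c[:,:2]/c[:,2:]
    s=s*(1+f['k1']*(s**2).sum(1,keepdims=True))
    return s*[f['fx'],f['fy']]+[f['cx'],f['cy']]
def px2w(f,uv,z):
    o,M=cam(f); d=(np.atleast_2d(uv)-[f['cx'],f['cy']])/[f['fx'],f['fy']]
    s=d.copy()
    for _ in range(20): s=d/(1+f['k1']*(s**2).sum(1,keepdims=True))
    D=np.c_[s,np.ones(len(s))]@M.T
    return o+D*((z-o[2])/D[:,2])[:,None]
E
python3 - <<'E'
from h import *
print(r.sense())
for n in('top','side','wrist'):
    f=grab(n,n+'0'); print({k:v for k,v in f.items() if k!='color'})
E
```

```text
{'clock': 0.0, 'qpos': array([-1.12840099e+00,  3.53631445e-01,  1.63412304e+00,  2.88286105e-05,
        1.15519298e+00, -2.40887821e-03]), 'qvel': array([-0.00018847, -0.0016585 ,  0.00015249, -0.00026603, -0.00024431,
        0.00076183]), 'joint_efforts': array([ 7.24816236e-04, -6.05255198e+01, -3.42067373e+01,  6.43444560e-05,
        9.42718587e-03,  2.41842957e-05]), 'eef_pos': array([ 268.72933835, -563.76160876,  230.57685509]), 'tcp_rot': array([-3.14023791e+00, -2.96222232e-05,  4.44792538e-01]), 'contact_force': array([1.07771398, 0.42665661, 0.70358174]), 'wrist_torque': array([ 0.01751368, -0.03360135, -0.01171202]), 'grasp_force': 0.0, 'opening': 1.0043781432767456}
{'fx': 451.74675508387895, 'fy': 451.74675508387895, 'cx': 322.3481047603557, 'cy': 241.5856412611008, 'k1': -0.09726398144190515, 'xyz': array([448.96532683,  -4.16195547, 936.62447183]), 'attitude': array([-3.03454788,  0.02072277, -1.58396198])}
{'fx': 529.2387173915448, 'fy': 529.2387173915448, 'cx': 315.8738454414649, 'cy': 239.3441094201688, 'k1': -0.02131750616775365, 'xyz': array([102.48557752, 671.55812461, 706.32271032]), 'attitude': array([-2.21425494,  0.00568773, -2.53387588])}
{'fx': 378.6655898541783, 'fy': 378.6655898541783, 'cx': 317.62025843120415, 'cy': 240.7599619632762, 'k1': -0.05045613580705835, 'xyz': array([ 334.80702847, -532.60614695,  373.64195015]), 'attitude': array([ 2.84929814e+00,  1.23080966e-03, -1.12644267e+00])}
```

View pics/top0.png

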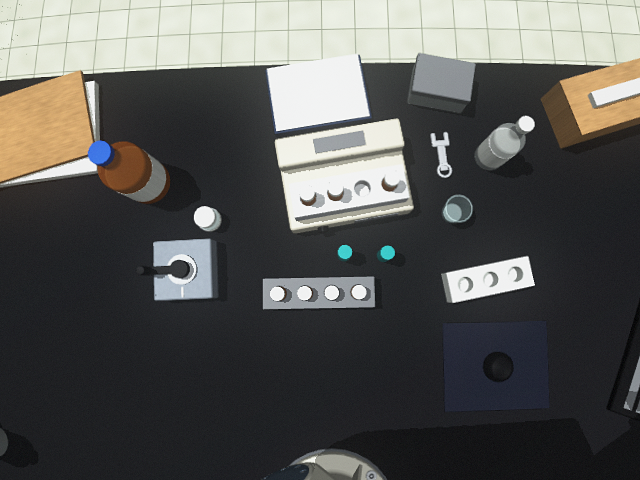

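View pics/side0.png

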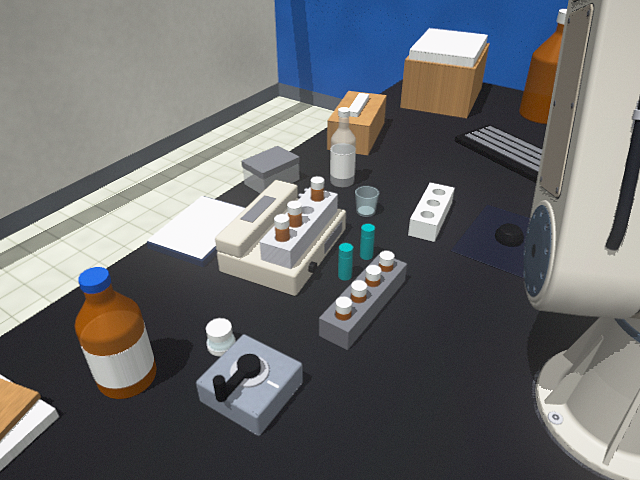

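Top view: isolator with hub at (180,268) and lever end at (140,270), pointing +y (on), with the off tick at (182,293). Mixed vials sit in the mixer at about (308,198), (336,192) and (391,181), and the hole at (362,189) is empty. Four fresh caps lie along row 293. The rack holes are at (465,285), (490,279) and (515,274), and there are turquoise decoys at (345,252) and (388,253).

Run:
```python
import cv2,numpy as np
a=cv2.imread('pics/top0.png')
c1=cv2.resize(a[170:310,255:415],None,fx=5,fy=4.2857,interpolation=cv2.INTER_CUBIC)
cv2.imwrite('pics/c1.png',cv2.resize(a[165:315,250:420],(680,600),interpolation=cv2.INTER_CUBIC))
l=cv2.resize(a[230:310,130:230],(400,320),interpolation=cv2.INTER_CUBIC)
k=cv2.resize(a[240:320,435:545],(440,320),interpolation=cv2.INTER_CUBIC)
c=np.zeros((320,800,3),np.uint8);c=np.hstack([l,k])[:, :800];cv2.imwrite('pics/c2.png',c)
```

```text
(no output)
```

View pics/c1.png

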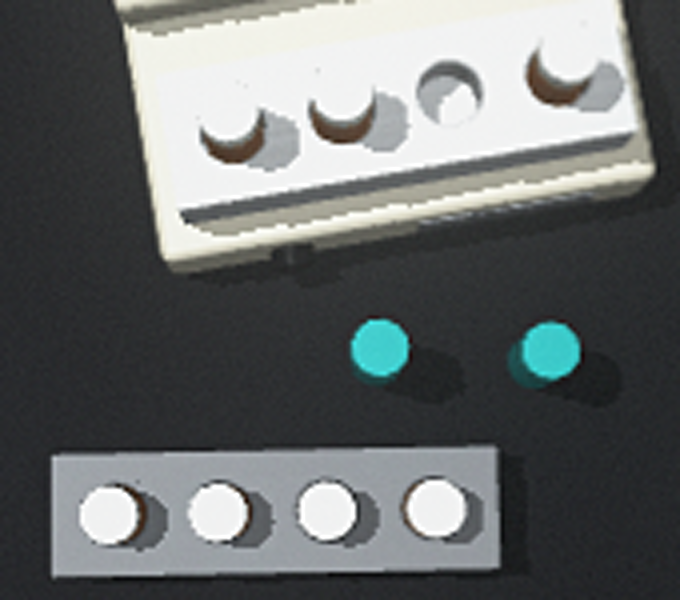

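View pics/c2.png

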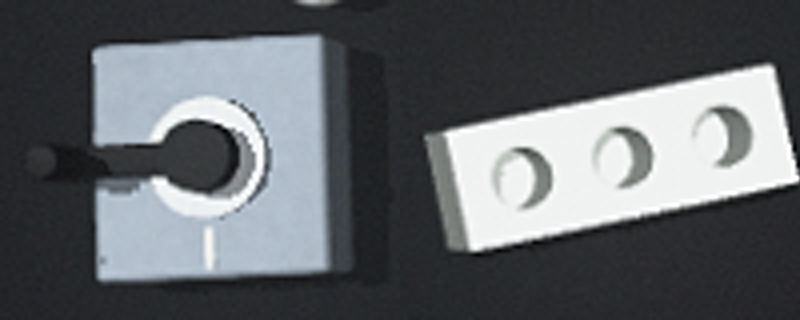

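Run:
```python
from h import *
np.set_printoptions(precision=1,suppress=True)
f=grab('top')
C=lambda L:np.array(L)/4+[249.5+.125,164.5+.125]
D=lambda L:np.array(L)/4+[434.6-100,239.6]
L=lambda L:np.array(L)/4+[129.6,229.6]
print('mixed',px2w(f,C([(233,111),(342,89),(566,47)]),144))
print('hole',px2w(f,C([(450,92)]),100))
a=px2w(f,C([(111,514),(219,512),(327,510),(434,508)]),74);print('fresh',a)
print('carr corners',px2w(f,C([(52,456),(498,447),(499,568),(52,577)]),45))
a=px2w(f,D([(522,178),(623,157),(722,136)]),45);print('rack',a,np.linalg.norm(np.diff(a,axis=0),axis=1))
print('rack corners',px2w(f,D([(443,133),(773,64),(800,184),(470,251)]),45))
print('post',px2w(f,L([(42,160)]),102),'hub',px2w(f,L([(209,157)]),50),'box',px2w(f,L([(93,48),(322,36),(330,270),(99,281)]),50))
print('turq',px2w(f,C([(380,348),(551,351)]),76))
# wrist cam wrt tool
s=r.sense();w=grab('wrist');o,M=cam(w);T=R.from_euler('xyz',s['tcp_rot']).as_matrix()
print('camtool',T.T@(o-s['eef_pos']),'\n',T.T@M)
```

```text
mixed [[ 623.3   35.9  144. ]
 [ 632.5  -13.   144. ]
 [ 650.2 -113.9  144. ]]
hole [[640.4 -64.5 100. ]]
fresh [[444.4  99.5  74. ]
 [444.8  48.   74. ]
 [445.1  -3.4  74. ]
 [445.3 -54.2  74. ]]
carr corners [[473.2 132.2  45. ]
 [474.6 -88.   45. ]
 [415.5 -87.1  45. ]
 [413.7 132.3  45. ]]
rack [[ 456.3 -267.6   45. ]
 [ 465.7 -318.9   45. ]
 [ 475.  -369.8   45. ]] [52.1 51.8]
rack corners [[ 479.2 -229.1   45. ]
 [ 510.5 -398.1   45. ]
 [ 450.4 -408.6   45. ]
 [ 421.  -240.3   45. ]]
post [[490.9 357.8 102. ]] hub [[494.1 293.9  50. ]] box [[549.7 355.1  50. ]
 [553.9 237.2  50. ]
 [437.7 231.9  50. ]
 [432.9 349.4  50. ]]
turq [[ 521.7  -29.9   76. ]
 [ 519.1 -111.5   76. ]]
camtool [  73.1    0.1 -143. ] 
 [[-0.  -1.  -0.3]
 [ 1.  -0.  -0. ]
 [-0.  -0.3  1. ]]
```

send_rows(targets=[0.27,-0.088,-0.049,0,0,-1.304,1,0.27,-0.088,-0.049,0,0,-1.304,1,0.27,-0.088,-0.049,0,0,-1.304,1,0.27,-0.088,-0.049,0,0,-1.304,1,0.27,-0.088,-0.049,0,0,-1.304,1,0.27,-0.088,-0.049,0,0,-1.304,1,0.27,-0.088,-0.049,0,0,-1.304,1,0.27,-0.088,-0.049,0,0,-1.304,1,0.27,-0.088,-0.049,0,0,-1.304,1,0.27,-0.088,-0.049,0,0,-1.304,1,0.27,-0.088,-0.049,0,0,-1.304,1,0.27,-0.088,-0.049,0,0,-1.304,1], grip_force=30)

```text
clock: 1.25
eef_pos: [474.9, -368.3, 280.2]
tcp_rot: [-3.141, -0.0, 1.752]
contact_force: [0.3, -0.5, 1.0]
opening: 0.999
grasp_force: 0.0
```

Run:
```python
from h import *
import pickle
f=grab('wrist','w_rack');pickle.dump((f,r.sense()),open('rack.pkl','wb'))
s=r.sense();print(s['clock'],s['eef_pos'],s['tcp_rot'],s['qpos'])
print(proj(f,np.array([(456,-268,45),(466,-319,45),(475,-370,45)])))
```

```text
1.3 [ 474.80117503 -368.45139703  280.19407194] [-3.14149077e+00 -1.45046175e-04  1.74766031e+00] [-6.62449880e-01  2.73787086e-01  1.63265233e+00  2.23098038e-05
  1.23532924e+00 -8.39321216e-01]
[[317.41541232  95.65439444]
 [318.12518895 151.83235389]
 [317.81302435 204.00377883]]
```

View pics/w_rack.png

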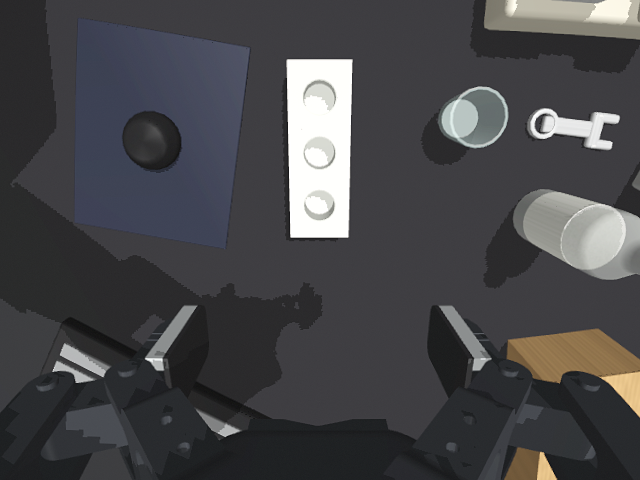

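Wrist view: the rack holes are at (319,97), (319,153) and (319,205). They agree with the top-camera positions to within 2 mm.

send_rows(targets=[0.248,0.217,0,0,0,0,1,0.248,0.217,0,0,0,0,1,0.248,0.217,0,0,0,0,1,0.248,0.217,0,0,0,0,1,0.248,0.217,0,0,0,0,1,0.248,0.217,0,0,0,0,1,0.248,0.217,0,0,0,0,1,0.248,0.217,0,0,0,0,1,0.248,0.217,0,0,0,0,1,0.248,0.217,0,0,0,0,1,0.248,0.217,0,0,0,0,1])

```text
clock: 2.22
eef_pos: [644.1, -86.3, 279.9]
tcp_rot: [-3.141, 0.0, 1.748]
contact_force: [0.4, -0.5, -0.8]
opening: 0.999
grasp_force: 0.0
```

Run:
```python
from h import *
import pickle
f=grab('wrist','w_mix');pickle.dump((f,r.sense()),open('mix.pkl','wb'))
print(r.sense()['eef_pos'],r.sense()['tcp_rot'])
```

```text
[643.91737417 -86.88659026 280.11434396] [-3.14089577e+00  2.53652183e-04  1.74722083e+00]
```

send_rows(targets=[0.091,-0.179,0,0,0,0,1,0.091,-0.179,0,0,0,0,1,0.091,-0.179,0,0,0,0,1,0.091,-0.179,0,0,0,0,1,0.091,-0.179,0,0,0,0,1,0.091,-0.179,0,0,0,0,1,0.091,-0.179,0,0,0,0,1,0.091,-0.179,0,0,0,0,1])

```text
clock: 2.93
eef_pos: [452.6, -29.2, 281.0]
tcp_rot: [3.14, 0.001, 1.747]
contact_force: [1.0, 0.8, -0.6]
opening: 1.001
grasp_force: 0.0
```

Run:
```python
from h import *
import pickle
f=grab('wrist','w_car');pickle.dump((f,r.sense()),open('car.pkl','wb'))
print(r.sense()['eef_pos'],r.sense()['tcp_rot'])
a=cv2.imread('pics/w_mix.png')[0:300,120:520];b=f['color'][0:300,120:520]
cv2.imwrite('pics/wmc.png',np.vstack([cv2.resize(x,(800,600))[:300*2] for x in (a,)]))
cv2.imwrite('pics/wcc.png',cv2.resize(b,(800,600)))
```

```text
[453.05320205 -29.11469964 280.78112252] [3.14009243e+00 5.59591841e-04 1.74713238e+00]
```

View pics/wmc.png

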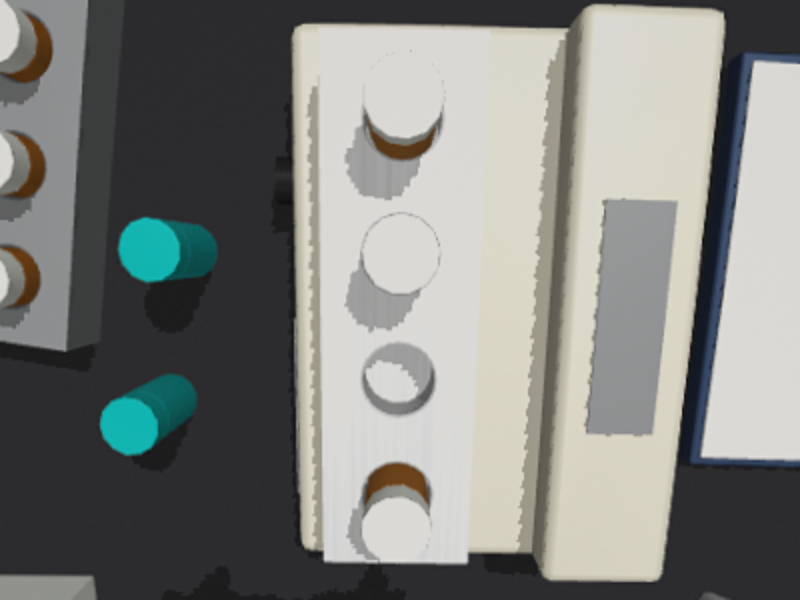

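View pics/wcc.png

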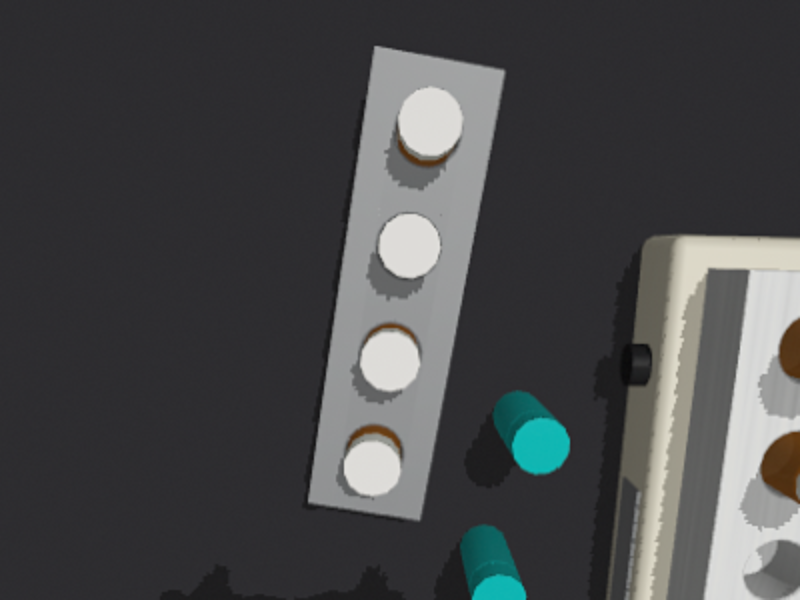

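Mixer crop: caps at about (404,92), (401,253) and (397,525), with the empty hole at (398,380). Carrier crop: caps at (430,121), (409,246), (390,361) and (372,468).

Run:
```python
from h import *
import pickle
np.set_printoptions(precision=1,suppress=True)
m,_=pickle.load(open('mix.pkl','rb'));c,_=pickle.load(open('car.pkl','rb'));k,_=pickle.load(open('rack.pkl','rb'))
o=lambda L:np.array(L)/2+[119.75,-.25]
print(px2w(m,o([(404,92),(401,253),(397,525)]),144),px2w(m,o([(398,380)]),100))
print('block corners',px2w(m,o([(317,27),(491,31),(468,563),(325,562)]),100))
print(px2w(c,o([(430,121),(409,246),(390,361),(372,468)]),74))
print(px2w(c,o([(375,46),(505,70),(420,520),(308,503)]),45))
print(px2w(k,[(319.5,97),(319.5,153),(319,205)],45))
print(px2w(k,[(287,59.5),(352,59.5),(349,237.5),(290.5,237.5)],45))
print(px2w(m,o([(150,250),(130,425)]),76))
```

```text
[[ 624.2   38.7  144. ]
 [ 632.5  -13.3  144. ]
 [ 649.1 -114.2  144. ]] [[640.8 -64.9 100. ]]
block corners [[ 586.1   64.1  100. ]
 [ 652.1   74.5  100. ]
 [ 687.5 -142.5  100. ]
 [ 622.6 -153.6  100. ]]
[[444.7  99.9  74. ]
 [445.1  47.7  74. ]
 [445.6  -4.   74. ]
 [445.9 -56.   74. ]]
[[414.8 131.5  45. ]
 [474.7 132.1  45. ]
 [476.3 -88.1  45. ]
 [416.4 -89.   45. ]]
[[ 458.1 -268.8   45. ]
 [ 467.5 -319.9   45. ]
 [ 476.4 -370.8   45. ]]
[[ 422.7 -241.8   45. ]
 [ 481.7 -231.    45. ]
 [ 513.3 -399.    45. ]
 [ 453.4 -409.9   45. ]]
[[ 523.3  -30.7   76. ]
 [ 521.  -111.5   76. ]]
```

send_rows(targets=[0.373,0.107,0,0,0,0,1,0.373,0.107,0,0,0,0,1,0.373,0.107,0,0,0,0,1,0.373,0.107,0,0,0,0,1,0.373,0.107,0,0,0,0,1,0.373,0.107,0,0,0,0,1,0.373,0.107,0,0,0,0,1,0.373,0.107,0,0,0,0,1,0.373,0.107,0,0,0,0,1,0.373,0.107,0,0,0,0,1,0.373,0.107,0,0,0,0,1,0.373,0.107,0,0,0,0,1])

```text
clock: 3.98
eef_pos: [491.9, 357.8, 279.3]
tcp_rot: [-3.14, 0.001, 1.75]
contact_force: [0.1, -0.8, 0.4]
opening: 1.001
grasp_force: 0.0
```

send_rows(targets=[0,0,0,0,0,0,1,0,0,0.04,0,0,0,1,0,0,0.08,0,0,0,1,0,0,0.12,0,0,0,1,0,0,0.15,0,0,0,1,0,0,0.18,0,0,0,1,0,0,0.203,0,0,0,1,0,0,0.203,0,0,0,1,0,0,0.203,0,0,0,1])

```text
clock: 4.73
eef_pos: [491.3, 356.0, 76.9]
tcp_rot: [-3.14, 0.001, 1.747]
contact_force: [0.9, 0.5, 0.6]
opening: 1.002
grasp_force: 0.0
```

Run:
```python
from h import *
f=grab('side','s1');s=r.sense();print(s['eef_pos'],s['contact_force'])
cv2.imwrite('pics/s1.png',f['color'][250:480,100:400])
```

```text
[492.20193831 357.02889752  78.34553266] [ 1.20495906 -0.0817709   0.19330611]
```

View pics/s1.png

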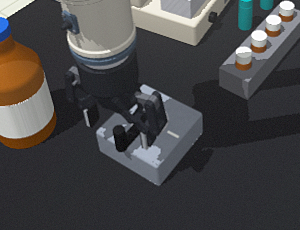

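The post, at crop (122,138), lies between the open fingers at (85,110) and (150,115). Close and turn.

send_rows(targets=[0,0,0,0,0,0,0,0,0,0,0,0,0,-0.5,0,0,0,0,0,0,-1,0,0,0,0,0,0,-1,0,0,0,0,0,0,-1,0,0,0,0,0,0,-1,0,0,0,0,0,0,-1,0,0,0,0,0,0,-1], grip_force=40)

```text
clock: 5.45
eef_pos: [491.5, 358.1, 77.9]
tcp_rot: [3.141, -0.0, 1.749]
contact_force: [-1.0, 0.1, 6.4]
opening: 0.193
grasp_force: 38.9
```

send_rows(targets=[0.0005,-0.0113,0,0,0,0,-1,-0.0009,-0.0225,0,0,0,0,-1,-0.0044,-0.0334,0,0,0,0,-1,-0.0096,-0.0434,0,0,0,0,-1,-0.0164,-0.0524,0,0,0,0,-1,-0.0247,-0.0601,0,0,0,0,-1,-0.0343,-0.0662,0,0,0,0,-1,-0.0448,-0.0705,0,0,0,0,-1,-0.0558,-0.073,0,0,0,0,-1,-0.0558,-0.073,0,0,0,0,-1,-0.0558,-0.073,0,0,0,0,-1])

```text
clock: 6.37
eef_pos: [430.3, 289.7, 78.0]
tcp_rot: [3.14, 0.0, 1.748]
contact_force: [1.5, -5.0, 7.2]
opening: 0.196
grasp_force: 40.8
```

Run:
```python
from h import *
f=grab('side','s2');g=grab('top');s=r.sense();print(s['eef_pos'],s['contact_force'],s['opening'],s['grasp_force'])
cv2.imwrite('pics/s2.png',cv2.resize(f['color'][320:450,170:330],(640,520)))
```

```text
[430.29347569 289.84538237  78.03999375] [ 2.13533408 -5.94372742  8.33824354] 0.1918020312535324 40.92391848564148
```

View pics/s2.png

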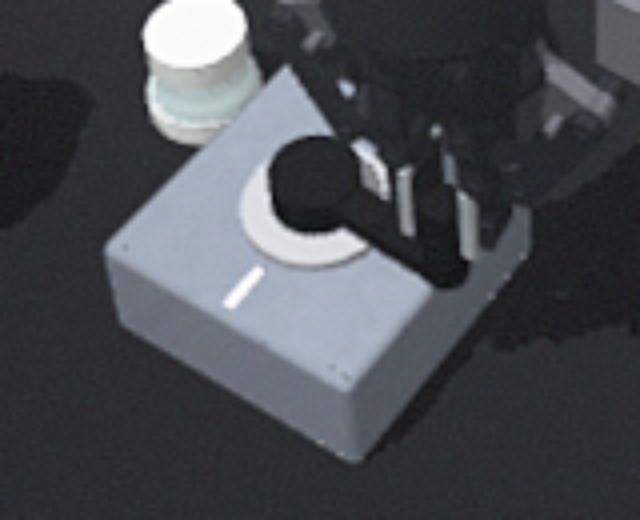

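The lever now points along the box's -x (off), gripped at (435,200) in the crop. Now I'll print a table of tool-frame shifts.

Run:
```python
import numpy as np
ux=np.array([-.1771,.9842]);uy=np.array([.9842,.1771])
P=[('lev',429.5,290),('h3',649.6,-116.2),('k2',476.4,-370.8),('h1',632.6,-13.5),('k1',467.4,-319.9),('h0',624.2,37.8),('k0',458.2,-268.8),
('f3',445.9,-56),('h3',649.6,-116.2),('f2',445.6,-4),('h2',641.1,-64.9),('f1',445.1,47.8),('h1',632.6,-13.5),('f0',444.7,99.8),('h0',624.2,37.8)]
for a,b in zip(P,P[1:]):
    d=np.subtract(b[1:],a[1:]); print(a[0],b[0],(d@ux).round(1),(d@uy).round(1),round(np.hypot(*d)/41.7,1))
```

```text
lev h3 -438.8 144.7 11.1
h3 k2 -219.9 -215.6 7.4
k2 h1 324.0 217.0 9.4
h1 k1 -272.3 -216.9 8.3
k1 h0 324.3 217.7 9.4
h0 k0 -272.4 -217.7 8.4
k0 f3 211.6 25.6 5.1
f3 h3 -95.3 189.8 5.1
h3 f2 146.6 -180.9 5.6
f2 h2 -94.6 181.6 4.9
h2 f1 145.6 -172.9 5.4
f1 h1 -93.5 173.7 4.7
h1 f0 144.8 -164.9 5.3
f0 h0 -92.8 165.7 4.6
```

send_rows(targets=[0,0,0,0,0,0,0.5,0,0,0,0,0,0,1,0,0,0,0,0,0,1,0,0,0,0,0,0,1,0,0,-0.04,0,0,0,1,0,0,-0.08,0,0,0,1,0,0,-0.12,0,0,0,1,0,0,-0.143,0,0,0,1,0,0,-0.143,0,0,0,0.2,0,0,-0.143,0,0,0,0.2])

```text
clock: 7.3
eef_pos: [430.0, 290.5, 221.5]
tcp_rot: [3.139, -0.001, 1.749]
contact_force: [-0.4, 0.4, -0.5]
opening: 0.749
grasp_force: 0.0
```

Run:
```python
from h import *
s=r.sense();print(s['eef_pos'],s['opening'],s['contact_force'])
f=grab('top','t2');a=cv2.imread('pics/top0.png');d=cv2.absdiff(a,f['color']).max(2)
for n,(y,x) in {'rack':(slice(250,310),slice(435,545)),'car':(slice(270,315),slice(255,385)),'mix':(slice(170,225),slice(285,415))}.items(): print(n,(d[y,x]>40).sum())
b=f['color'][200:340,60:240]; cv2.imwrite('pics/t2c.png',cv2.resize(b,(540,420)))
```

```text
[430.01019249 290.50938325 221.52812477] 0.7485917236051277 [-0.37696965  0.37394376 -0.46080392]
rack 0
car 211
mix 0
```

View pics/t2c.png

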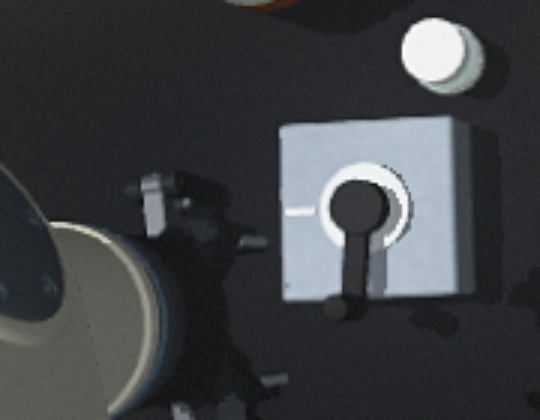

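The lever points to the off tick: post at about (172,303) px, hub at (179,269).

Run:
```python
from h import *
f=grab('top'); print(px2w(f,[(172.1,302.4)],102))
a=cv2.imread('pics/top0.png')[270:315,255:385];b=f['color'][270:315,255:385]
for im in(a,b):
    g=(im.min(2)>200).astype(np.uint8); n,_,st,c=cv2.connectedComponentsWithStats(g); print([(c[i].round(1),st[i,4]) for i in range(1,n) if st[i,4]>30])
```

```text
[[428.93448564 294.22766782 102.        ]]
[(array([103.7,  21.6]), np.int32(155)), (array([21.5, 23.4]), np.int32(158)), (array([48.8, 22.7]), np.int32(157)), (array([76.3, 22.3]), np.int32(155))]
[(array([103.7,  21.6]), np.int32(155)), (array([21.5, 23.4]), np.int32(158)), (array([49.1, 22.3]), np.int32(143)), (array([76.3, 22.3]), np.int32(155))]
```

Lever angle is about 0.06 rad, so it's off. Go to h3.

send_rows(targets=[-0.4388,0.1447,0,0,0,0,0.2,-0.4388,0.1447,0,0,0,0,0.2,-0.4388,0.1447,0,0,0,0,0.2,-0.4388,0.1447,0,0,0,0,0.2,-0.4388,0.1447,0,0,0,0,0.2,-0.4388,0.1447,0,0,0,0,0.2,-0.4388,0.1447,0,0,0,0,0.2,-0.4388,0.1447,0,0,0,0,0.2,-0.4388,0.1447,0,0,0,0,0.2,-0.4388,0.1447,0,0,0,0,0.2,-0.4388,0.1447,0,0,0,0,0.2,-0.4388,0.1447,0,0,0,0,0.2])

```text
clock: 8.4
eef_pos: [651.2, -122.0, 217.7]
tcp_rot: [-3.14, 0.001, 1.746]
contact_force: [-0.8, 1.7, 0.3]
opening: 0.604
grasp_force: 0.0
```

send_rows(targets=[0,0,0,0,0,0,0.2,0,0,0,0,0,0,0.2,0,0,0.03,0,0,0,0.2,0,0,0.06,0,0,0,0.2,0,0,0.09,0,0,0,0.2,0,0,0.1153,0,0,0,0.2,0,0,0.1153,0,0,0,0.2,0,0,0.1153,0,0,0,0.2])

```text
clock: 9.07
eef_pos: [647.9, -114.6, 103.7]
tcp_rot: [-3.138, -0.002, 1.75]
contact_force: [0.8, -0.4, 0.6]
opening: 0.605
grasp_force: 0.0
```

send_rows(targets=[0,0,0,0,0,0,-0.2,0,0,0,0,0,0,-0.6,0,0,0,0,0,0,-1,0,0,0,0,0,0,-1,0,0,0,0,0,0,-1,0,0,0,0,0,0,-1,0,0,0,0,0,0,-1], grip_force=40)

```text
clock: 9.65
eef_pos: [650.8, -116.2, 107.1]
tcp_rot: [3.139, 0.001, 1.749]
contact_force: [-0.2, 1.9, 7.0]
opening: 0.315
grasp_force: 39.9
```

send_rows(targets=[0,0,-0.01,0,0,0,-1,0,0,-0.025,0,0,0,-1,0,0,-0.05,0,0,0,-1,0,0,-0.08,0,0,0,-1,0,0,-0.1153,0,0,0,-1,0,0,-0.1153,0,0,0,-1])

```text
clock: 10.15
eef_pos: [653.1, -117.0, 228.8]
tcp_rot: [3.131, 0.004, 1.749]
contact_force: [2.1, -0.5, 0.4]
opening: 0.317
grasp_force: 39.6
```

send_rows(targets=[-0.03,-0.03,0,0,0,0,-1,-0.06,-0.06,0,0,0,0,-1,-0.09,-0.09,0,0,0,0,-1,-0.12,-0.12,0,0,0,0,-1,-0.15,-0.15,0,0,0,0,-1,-0.18,-0.18,0,0,0,0,-1,-0.21,-0.21,0,0,0,0,-1,-0.2199,-0.2156,0,0,0,0,-1,-0.2199,-0.2156,0,0,0,0,-1,-0.2199,-0.2156,0,0,0,0,-1,-0.2199,-0.2156,0,0,0,0,-1])

```text
clock: 11.07
eef_pos: [476.7, -370.3, 220.7]
tcp_rot: [3.141, 0.0, 1.749]
contact_force: [-0.3, -1.0, -0.1]
opening: 0.318
grasp_force: 39.7
```

Run:
```python
from h import *
f=grab('wrist','w3');s=r.sense();print(s['eef_pos'],s['tcp_rot'],s['opening'],s['grasp_force'],s['contact_force'])
T=R.from_euler('xyz',s['tcp_rot']).as_matrix()
print('expected cap top px',proj(f,s['eef_pos']+T@[0,0,-39]))
g=grab('top');a=cv2.imread('pics/top0.png');d=cv2.absdiff(a,g['color']).max(2)
for n,(y,x) in {'car':(slice(270,315),slice(255,385)),'lev':(slice(230,310),slice(125,230))}.items(): print(n,(d[y,x]>40).sum())
```

```text
[ 476.90594423 -369.92698598  220.564713  ] [ 3.14118253e+00 -8.89422558e-05  1.74953001e+00] 0.31492388507270036 39.70874011516571 [-0.65320202  0.20609071  0.30706142]
expected cap top px [[319.63524473 364.82036178]]
car 0
lev 519
```

View pics/w3.png

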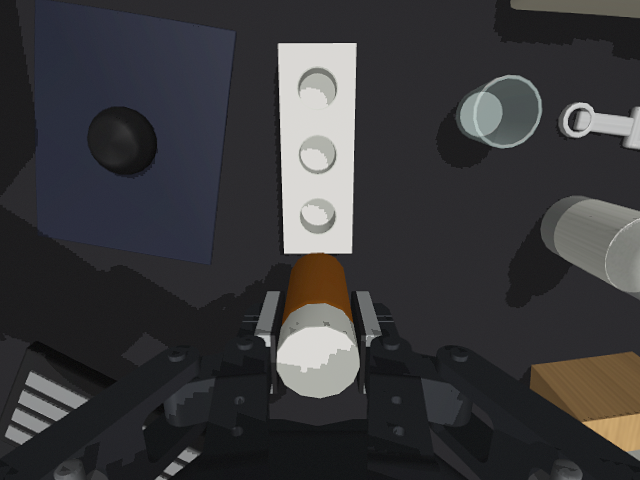

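The cap is at (319,357) in the hand with its bottom edge at row 398, and the vial's underside edge is at row 253. The rack holes are at (317.5,89), (317.5,154) and (317.5,215).

```bash
cat >> h.py <<'E'
def edges(f,s,tx,ty,zb,H=76):
    T=R.from_euler('xyz',s['tcp_rot']).as_matrix();t=np.linspace(0,2*np.pi,721)
    C=lambda z:proj(f,s['eef_pos']+np.c_[tx+14*np.cos(t),ty+14*np.sin(t),np.full(721,z)]@T.T)
    top,bot=C(zb-H),C(zb)
    return top[:,1].max(),bot[:,1].min(),top[:,0].min(),top[:,0].max()
E
python3 - <<'E'
from h import *
f=grab('wrist');s=r.sense()
for tx in(0,1,2,3):
  for zb in(35,37,39): print(tx,zb,np.round(edges(f,s,tx,0,zb),1))
print(px2w(f,[(317.5,89),(317.5,154),(317.5,215)],45))
E
```

```text
0 35 [405.8 251.6 274.5 363.2]
0 37 [401.6 250.3 275.2 362.5]
0 39 [397.5 249.1 275.9 361.8]
1 35 [403.3 249.6 274.4 363.3]
1 37 [399.1 248.4 275.1 362.6]
1 39 [395.1 247.2 275.7 361.9]
2 35 [400.8 247.7 274.3 363.5]
2 37 [396.6 246.5 275.  362.7]
2 39 [392.6 245.3 275.6 362. ]
3 35 [398.2 245.8 274.2 363.6]
3 37 [394.1 244.6 274.9 362.9]
3 39 [390.1 243.4 275.5 362.2]
[[ 458.43944696 -268.9294227    45.        ]
 [ 467.42293127 -318.63539777   45.        ]
 [ 476.57827302 -369.29389163   45.        ]]
```

send_rows(targets=[0,0,0.03,0,0,0,-1,0,0,0.06,0,0,0,-1,0,0,0.09,0,0,0,-1,0,0,0.115,0,0,0,-1,0,0,0.125,0,0,0,-1,0,0,0.13,0,0,0,-1,0,0,0.135,0,0,0,-1,0,0,0.14,0,0,0,-1,0,0,0.145,0,0,0,-1])

```text
clock: 11.97
eef_pos: [477.3, -371.4, 76.3]
tcp_rot: [3.14, 0.002, 1.749]
contact_force: [0.3, -0.1, 0.2]
opening: 0.317
grasp_force: 39.7
```

send_rows(targets=[0,0,0.003,0,0,0,-1,0,0,0.006,0,0,0,-1,0,0,0.01,0,0,0,-1,0,0,0.015,0,0,0,-1,0,0,0.02,0,0,0,-1,0,0,0.022,0,0,0,-1,0,0,0.022,0,0,0,-1])

```text
clock: 12.55
eef_pos: [475.9, -370.6, 52.5]
tcp_rot: [-3.141, -0.001, 1.749]
contact_force: [0.7, 0.2, -0.5]
opening: 0.317
grasp_force: 39.7
```

send_rows(targets=[0,0,0,0,0,0,-0.2,0,0,0,0,0,0,0.2,0,0,0,0,0,0,0.2,0,0,-0.02,0,0,0,0.2,0,0,-0.06,0,0,0,0.2,0,0,-0.1,0,0,0,0.2,0,0,-0.14,0,0,0,0.2,0,0,-0.167,0,0,0,0.2,0,0,-0.167,0,0,0,0.2])

```text
clock: 13.3
eef_pos: [479.1, -373.0, 227.4]
tcp_rot: [3.135, 0.008, 1.749]
contact_force: [1.6, -0.3, 0.3]
opening: 0.604
grasp_force: 0.0
```

send_rows(targets=[0.324,0.217,0,0,0,0,0.2,0.324,0.217,0,0,0,0,0.2,0.324,0.217,0,0,0,0,0.2,0.324,0.217,0,0,0,0,0.2,0.324,0.217,0,0,0,0,0.2,0.324,0.217,0,0,0,0,0.2,0.324,0.217,0,0,0,0,0.2,0.324,0.217,0,0,0,0,0.2,0.324,0.217,0,0,0,0,0.2,0.324,0.217,0,0,0,0,0.2,0.324,0.217,0,0,0,0,0.2,0.324,0.217,0,0,0,0,0.2])

```text
clock: 14.3
eef_pos: [632.3, -13.1, 219.8]
tcp_rot: [-3.141, 0.0, 1.751]
contact_force: [0.2, -0.2, 0.1]
opening: 0.598
grasp_force: 0.0
```

send_rows(targets=[0,0,0,0,0,0,0.2,0,0,0,0,0,0,0.2,0,0,0.03,0,0,0,0.2,0,0,0.06,0,0,0,0.2,0,0,0.09,0,0,0,0.2,0,0,0.1153,0,0,0,0.2,0,0,0.1153,0,0,0,0.2,0,0,0.1153,0,0,0,0.2])

```text
clock: 14.97
eef_pos: [631.4, -14.7, 104.3]
tcp_rot: [-3.139, -0.0, 1.747]
contact_force: [-0.5, -0.5, 0.6]
opening: 0.6
grasp_force: 0.0
```

```bash
cat > chk.py <<'E'
from h import *
import sys
s=r.sense();print(s['clock'],s['eef_pos'].round(1),round(s['opening'],3),s['contact_force'].round(1))
g=grab('top')['color']
def blobs(y,x,m,lo,thr=200):
    q=(g[y:y+m[0],x:x+m[1]].min(2)>thr).astype(np.uint8); n,_,st,c=cv2.connectedComponentsWithStats(q)
    return [(float((c[i][0]+x).round(1)),float((c[i][1]+y).round(1)),int(st[i,4])) for i in range(1,n) if st[i,4]>lo]
print('caps',blobs(262,230,(60,180),60)); print('rack',blobs(225,410,(110,160),60))
E
python3 chk.py
```

```text
14.9667 [631.4 -14.7 104.3] 0.6 [-0.5 -0.5  0.6]
caps []
rack [(413.4, 242.4, 282), (505.1, 275.6, 1236)]
```

send_rows(targets=[0,0,0,0,0,0,-0.2,0,0,0,0,0,0,-0.6,0,0,0,0,0,0,-1,0,0,0,0,0,0,-1,0,0,0,0,0,0,-1,0,0,0,0,0,0,-1,0,0,-0.01,0,0,0,-1,0,0,-0.03,0,0,0,-1,0,0,-0.06,0,0,0,-1,0,0,-0.09,0,0,0,-1,0,0,-0.1153,0,0,0,-1,0,0,-0.1153,0,0,0,-1])

```text
clock: 16.02
eef_pos: [635.6, -13.5, 227.4]
tcp_rot: [3.132, 0.002, 1.749]
contact_force: [0.6, 0.0, 0.9]
opening: 0.318
grasp_force: 39.8
```

Run:
```python
exec(open('chk.py').read())
g=cv2.imread('pics/top0.png');print('orig rack',blobs(225,410,(110,160),60))
f=grab('top','t4');a=f['color'][220:330,380:600];cv2.imwrite('pics/t4c.png',cv2.resize(a,(660,330)))
```

```text
16.0167 [635.6 -13.5 227.4] 0.318 [0.6 0.  0.9]
caps []
rack [(432.0, 244.0, 1020), (513.2, 273.9, 792), (458.6, 285.4, 493)]
orig rack [(489.3, 279.1, 2199)]
```

View pics/t4c.png

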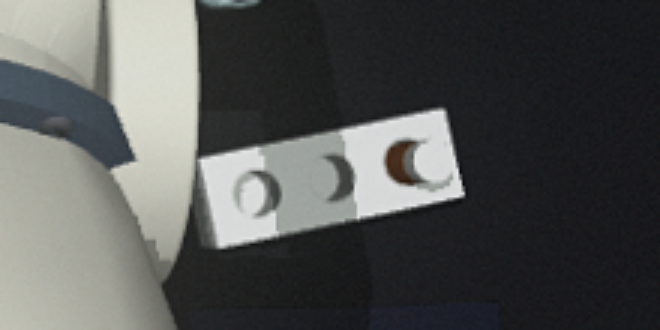

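The rack hasn't moved and the first tall vial is seated; the "split" blob is only a shadow. Go to k1.

send_rows(targets=[-0.034,-0.027,0,0,0,0,-1,-0.068,-0.054,0,0,0,0,-1,-0.102,-0.081,0,0,0,0,-1,-0.136,-0.108,0,0,0,0,-1,-0.17,-0.136,0,0,0,0,-1,-0.204,-0.163,0,0,0,0,-1,-0.238,-0.19,0,0,0,0,-1,-0.2723,-0.2165,0,0,0,0,-1,-0.2723,-0.2165,0,0,0,0,-1,-0.2723,-0.2165,0,0,0,0,-1,-0.2723,-0.2165,0,0,0,0,-1])

```text
clock: 17.03
eef_pos: [466.6, -320.0, 219.3]
tcp_rot: [-3.14, -0.002, 1.746]
contact_force: [0.0, 0.4, -0.5]
opening: 0.319
grasp_force: 39.8
```

```bash
cat > rackchk.py <<'E'
from h import *
f=grab('wrist');s=r.sense();print(s['clock'],s['eef_pos'].round(1))
g=(f['color'].min(2)>100).astype(np.uint8);g[300:]=0;g[:,:250]=0;g[:,390:]=0
cs,_=cv2.findContours(g,cv2.RETR_EXTERNAL,cv2.CHAIN_APPROX_NONE)
c=max(cs,key=cv2.contourArea)[:,0].astype(float)
w=px2w(f,c,45)[:,:2].astype(np.float32);print(cv2.minAreaRect(w))
E
python3 rackchk.py; python3 chk.py; python3 -c "
import cv2;print()"
```

```text
17.0833 [ 467.2 -319.2  219.4]
((466.44061279296875, -316.35675048828125), (60.76959228515625, 163.17945861816406), 10.414536476135254)
17.0833 [ 467.2 -319.2  219.4] 0.318 [ 0.4  0.5 -0. ]
caps [(358.7, 291.6, 155), (276.5, 293.4, 158), (303.8, 292.7, 157), (331.3, 292.3, 155)]
rack [(481.6, 279.8, 1778), (534.3, 276.9, 127)]
```

send_rows(targets=[0,0,0.03,0,0,0,-1,0,0,0.06,0,0,0,-1,0,0,0.09,0,0,0,-1,0,0,0.115,0,0,0,-1,0,0,0.125,0,0,0,-1,0,0,0.13,0,0,0,-1,0,0,0.135,0,0,0,-1,0,0,0.14,0,0,0,-1,0,0,0.145,0,0,0,-1])

```text
clock: 17.88
eef_pos: [468.7, -320.2, 76.2]
tcp_rot: [3.14, 0.002, 1.749]
contact_force: [0.0, -1.1, -1.1]
opening: 0.318
grasp_force: 39.8
```

send_rows(targets=[0,0,0.003,0,0,0,-1,0,0,0.006,0,0,0,-1,0,0,0.01,0,0,0,-1,0,0,0.015,0,0,0,-1,0,0,0.02,0,0,0,-1,0,0,0.022,0,0,0,-1,0,0,0.022,0,0,0,-1])

```text
clock: 18.47
eef_pos: [467.2, -319.6, 52.6]
tcp_rot: [-3.141, -0.001, 1.749]
contact_force: [0.3, -0.2, -0.2]
opening: 0.314
grasp_force: 39.8
```

send_rows(targets=[0,0,0,0,0,0,-0.2,0,0,0,0,0,0,0.2,0,0,0,0,0,0,0.2,0,0,-0.02,0,0,0,0.2,0,0,-0.06,0,0,0,0.2,0,0,-0.1,0,0,0,0.2,0,0,-0.14,0,0,0,0.2,0,0,-0.167,0,0,0,0.2,0,0,-0.167,0,0,0,0.2])

```text
clock: 19.22
eef_pos: [470.5, -321.8, 227.1]
tcp_rot: [3.134, 0.007, 1.749]
contact_force: [0.3, 0.0, -0.2]
opening: 0.596
grasp_force: 0.0
```

send_rows(targets=[0.3243,0.2175,0,0,0,0,0.2,0.3243,0.2175,0,0,0,0,0.2,0.3243,0.2175,0,0,0,0,0.2,0.3243,0.2175,0,0,0,0,0.2,0.3243,0.2175,0,0,0,0,0.2,0.3243,0.2175,0,0,0,0,0.2,0.3243,0.2175,0,0,0,0,0.2,0.3243,0.2175,0,0,0,0,0.2,0.3243,0.2175,0,0,0,0,0.2,0.3243,0.2175,0,0,0,0,0.2,0.3243,0.2175,0,0,0,0,0.2,0.3243,0.2175,0,0,0,0,0.2])

```text
clock: 20.22
eef_pos: [624.0, 38.3, 219.7]
tcp_rot: [-3.141, 0.0, 1.751]
contact_force: [0.6, -0.5, 0.4]
opening: 0.598
grasp_force: 0.0
```

send_rows(targets=[0,0,0,0,0,0,0.2,0,0,0,0,0,0,0.2,0,0,0.03,0,0,0,0.2,0,0,0.06,0,0,0,0.2,0,0,0.09,0,0,0,0.2,0,0,0.1153,0,0,0,0.2,0,0,0.1153,0,0,0,0.2,0,0,0.1153,0,0,0,0.2])

```text
clock: 20.88
eef_pos: [623.2, 36.6, 104.3]
tcp_rot: [-3.139, -0.0, 1.747]
contact_force: [0.2, -0.3, 0.7]
opening: 0.607
grasp_force: 0.0
```

send_rows(targets=[0,0,0,0,0,0,-0.2,0,0,0,0,0,0,-0.6,0,0,0,0,0,0,-1,0,0,0,0,0,0,-1,0,0,0,0,0,0,-1,0,0,0,0,0,0,-1,0,0,-0.01,0,0,0,-1,0,0,-0.03,0,0,0,-1,0,0,-0.06,0,0,0,-1,0,0,-0.09,0,0,0,-1,0,0,-0.1153,0,0,0,-1,0,0,-0.1153,0,0,0,-1])

```text
clock: 21.88
eef_pos: [627.3, 38.1, 227.3]
tcp_rot: [3.132, 0.001, 1.749]
contact_force: [0.1, -0.3, 0.8]
opening: 0.319
grasp_force: 39.7
```

send_rows(targets=[-0.034,-0.027,0,0,0,0,-1,-0.068,-0.054,0,0,0,0,-1,-0.102,-0.081,0,0,0,0,-1,-0.136,-0.108,0,0,0,0,-1,-0.17,-0.136,0,0,0,0,-1,-0.204,-0.163,0,0,0,0,-1,-0.238,-0.19,0,0,0,0,-1,-0.2724,-0.2175,0,0,0,0,-1,-0.2724,-0.2175,0,0,0,0,-1,-0.2724,-0.2175,0,0,0,0,-1,-0.2724,-0.2175,0,0,0,0,-1])

```text
clock: 22.8
eef_pos: [458.1, -269.3, 220.7]
tcp_rot: [3.141, 0.0, 1.746]
contact_force: [-0.3, 0.3, -0.3]
opening: 0.318
grasp_force: 39.7
```

```bash
python3 rackchk.py; python3 chk.py
```

```text
22.85 [ 458.6 -268.5  220.6]
((463.6220397949219, -281.0981140136719), (60.773216247558594, 132.70425415039062), 10.280288696289062)
22.85 [ 458.6 -268.5  220.6] 0.319 [-0.3  0.5 -0.6]
caps [(358.7, 291.6, 155), (276.5, 293.4, 158), (303.8, 292.7, 157), (331.3, 292.3, 155)]
rack [(462.7, 281.7, 1225), (501.5, 283.2, 105)]
```

Run:
```python
from h import *
np.set_printoptions(precision=1,suppress=True)
f=grab('wrist','w5')
g=(f['color'].min(2)>100).astype(np.uint8);g[300:]=0;g[:,:250]=0;g[:,390:]=0
cs,_=cv2.findContours(g,cv2.RETR_EXTERNAL,cv2.CHAIN_APPROX_NONE);c=max(cs,key=cv2.contourArea)
print(cv2.boundingRect(c)); 
t=grab('top')
for im,n in((cv2.imread('pics/top0.png'),'o'),(t['color'],'n')):
    q=(im[225:335,420:560].min(2)>110).astype(np.uint8)
    cs,_=cv2.findContours(q,cv2.RETR_EXTERNAL,cv2.CHAIN_APPROX_NONE);c=max(cs,key=cv2.contourArea)[:,0]+[420,225]
    for h in(c[:,0].argmin(),c[:,0].argmax(),c[:,1].argmin(),c[:,1].argmax()): print(n,c[h],end=' ')
    print()
cv2.imwrite('pics/t5.png',np.hstack([cv2.resize(f['color'][0:360,200:440],(400,600)),cv2.resize(t['color'][230:320,430:550],(400,300))if 0 else cv2.copyMakeBorder(cv2.resize(t['color'][220:340,420:560],(400,343)),0,257,0,0,cv2.BORDER_CONSTANT)]))
```

```text
(284, 153, 74, 147)
o [441 274] o [534 285] o [524 256] o [452 302] 
n [433 274] n [497 264] n [496 260] n [443 302]
```

View pics/t5.png

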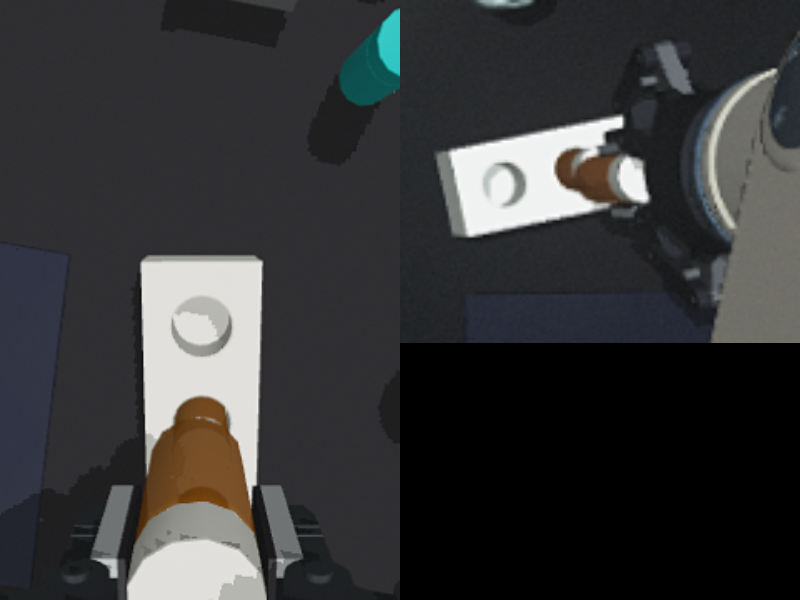

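The rack was knocked about 18 mm in +y. Hole k0 is now at wrist px (121+200,195) and top px (456,284).

Run:
```python
from h import *
np.set_printoptions(precision=1,suppress=True)
f=cams.grab_frame('wrist');s=r.sense()
im=f['color'];
def wl(p):return px2w(f,p,45)
print(s['eef_pos'],'wrist',wl([(200+201.5*.6,325*.6)]),'edges',wl([(200+141*.6,263*.6),(200+263*.6,263*.6)]))
t=grab('top');print('top',px2w(t,[(420+103.5*.35,220+184.5*.35)],45),'corners',px2w(t,[(420+51*.35,220+154*.35),(420+68*.35,220+236*.35)],45), 'old',px2w(t,[(445.4,272.8),(452.1,302.4)],45))
p=proj(f,s['eef_pos']-[0,0,37]);print(p)
```

```text
[ 459.1 -267.7  220.3] wrist [[ 458.3 -249.6   45. ]] edges [[ 423.2 -224.4   45. ]
 [ 482.7 -213.6   45. ]]
top [[ 455.7 -249.9   45. ]] corners [[ 477.4 -214.1   45. ]
 [ 420.9 -223.9   45. ]] old [[ 479.3 -229.2   45. ]
 [ 420.9 -240.3   45. ]]
[[318.3 276.5]]
```

send_rows(targets=[0.0177,0.0035,0,0,0,0,-1,0.0177,0.0035,0,0,0,0,-1,0.0177,0.0035,0.03,0,0,0,-1,0.0177,0.0035,0.06,0,0,0,-1,0.0177,0.0035,0.09,0,0,0,-1,0.0177,0.0035,0.115,0,0,0,-1,0.0177,0.0035,0.125,0,0,0,-1,0.0177,0.0035,0.13,0,0,0,-1,0.0177,0.0035,0.135,0,0,0,-1,0.0177,0.0035,0.14,0,0,0,-1,0.0177,0.0035,0.142,0,0,0,-1,0.0177,0.0035,0.142,0,0,0,-1])

```text
clock: 24.1
eef_pos: [459.1, -251.0, 78.7]
tcp_rot: [3.141, 0.001, 1.749]
contact_force: [-1.1, -0.7, -0.3]
opening: 0.319
grasp_force: 39.7
```

send_rows(targets=[0,0,0.003,0,0,0,-1,0,0,0.005,0,0,0,-1,0,0,0.005,0,0,0,-1])

```text
clock: 24.35
eef_pos: [458.7, -250.8, 73.3]
tcp_rot: [3.141, 0.0, 1.749]
contact_force: [0.5, 0.0, -0.4]
opening: 0.313
grasp_force: 39.7
```

No force below the mouth, so it's entering freely. Seat and release.

send_rows(targets=[0,0,0.005,0,0,0,-1,0,0,0.01,0,0,0,-1,0,0,0.015,0,0,0,-1,0,0,0.02,0,0,0,-1,0,0,0.02,0,0,0,-1,0,0,0.02,0,0,0,-1])

```text
clock: 24.85
eef_pos: [458.5, -250.6, 52.7]
tcp_rot: [-3.141, -0.001, 1.749]
contact_force: [-0.3, -0.6, -0.2]
opening: 0.313
grasp_force: 40.0
```

send_rows(targets=[0,0,0,0,0,0,-0.2,0,0,0,0,0,0,0.2,0,0,0,0,0,0,0.2,0,0,-0.02,0,0,0,0.2,0,0,-0.06,0,0,0,0.2,0,0,-0.1,0,0,0,0.2,0,0,-0.14,0,0,0,0.2,0,0,-0.167,0,0,0,0.2,0,0,-0.167,0,0,0,0.2])

```text
clock: 25.6
eef_pos: [461.7, -252.3, 226.5]
tcp_rot: [3.134, 0.006, 1.749]
contact_force: [1.4, -0.4, 0.4]
opening: 0.598
grasp_force: 0.0
```

```bash
python3 chk.py
```

```text
25.6 [ 461.7 -252.3  226.5] 0.598 [ 1.4 -0.4  0.4]
caps [(358.7, 291.6, 155), (276.5, 293.4, 158), (303.8, 292.7, 157), (331.3, 292.3, 155)]
rack [(464.8, 282.3, 1268)]
```

send_rows(targets=[0.1939,0.0217,0,0,0,0,0.2,0.1939,0.0217,0,0,0,0,0.2,0.1939,0.0217,0,0,0,0,0.2,0.1939,0.0217,0,0,0,0,0.2,0.1939,0.0217,0,0,0,0,0.2,0.1939,0.0217,0,0,0,0,0.2,0.1939,0.0217,0,0,0,0,0.2,0.1939,0.0217,0,0,0,0,0.2])

```text
clock: 26.32
eef_pos: [445.5, -56.3, 219.6]
tcp_rot: [-3.141, 0.0, 1.75]
contact_force: [0.2, -0.9, -1.2]
opening: 0.598
grasp_force: 0.0
```

Run:
```python
from h import *
np.set_printoptions(precision=1,suppress=True)
f=grab('wrist','w6');s=r.sense();print(s['eef_pos'])
q=(f['color'].min(2)>185).astype(np.uint8); n,_,st,c=cv2.connectedComponentsWithStats(q)
for i in range(1,n):
    if st[i,4]>300: print(c[i],st[i],px2w(f,c[i],74))
print('exp',proj(f,[(445.9,-56,74),(445.6,-4,74),(445.1,47.8,74),(444.7,99.8,74)]))
```

```text
[445.7 -56.7 219.7]
[357.9  11.5] [339   0  40  28 906] [[445.5  96.4  74. ]]
[343.6  84.5] [ 325   65   38   40 1206] [[445.1  48.1  74. ]]
[571.5 221. ] [  470    87   170   293 20099] [[645.  -17.3  74. ]]
[330.5 157.4] [ 313  140   36   36 1036] [[445.4  -4.   74. ]]
[318.7 223.8] [302 207  35  34 906] [[445.8 -56.   74. ]]
[631.4 354.2] [616 303  24  79 959] [[ 750.  -125.6   74. ]]
[300.9 395.1] [ 267  375   59   51 1625] [[ 458.7 -217.9   74. ]]
exp [[318.8 223.8]
 [330.8 157.4]
 [343.6  84.9]
 [357.7   5.9]]
```

send_rows(targets=[0,0,0.04,0,0,0,0.2,0,0,0.08,0,0,0,0.2,0,0,0.11,0,0,0,0.2,0,0,0.14,0,0,0,0.2,0,0,0.16,0,0,0,0.2,0,0,0.17,0,0,0,0.2,0,0,0.17,0,0,0,0.2,0,0,0.17,0,0,0,0.2])

```text
clock: 27.03
eef_pos: [445.9, -56.8, 50.3]
tcp_rot: [-3.141, -0.0, 1.748]
contact_force: [0.2, -0.1, 0.5]
opening: 0.598
grasp_force: 0.0
```

send_rows(targets=[0,0,0,0,0,0,-0.2,0,0,0,0,0,0,-0.6,0,0,0,0,0,0,-1,0,0,0,0,0,0,-1,0,0,0,0,0,0,-1,0,0,0,0,0,0,-1,0,0,0,0,0,0,-1])

```text
clock: 27.62
eef_pos: [446.9, -56.3, 51.7]
tcp_rot: [3.139, 0.001, 1.749]
contact_force: [-1.2, -1.1, 6.3]
opening: 0.309
grasp_force: 39.2
```

send_rows(targets=[0,0,-0.01,0,0,0,-1,0,0,-0.03,0,0,0,-1,0,0,-0.06,0,0,0,-1,0,0,-0.1,0,0,0,-1,0,0,-0.14,0,0,0,-1,0,0,-0.17,0,0,0,-1,0,0,-0.17,0,0,0,-1])

```text
clock: 28.2
eef_pos: [449.2, -56.4, 227.4]
tcp_rot: [3.131, 0.003, 1.749]
contact_force: [0.9, -0.5, -0.1]
opening: 0.311
grasp_force: 39.7
```

send_rows(targets=[-0.016,0.032,0,0,0,0,-1,-0.032,0.064,0,0,0,0,-1,-0.048,0.096,0,0,0,0,-1,-0.064,0.128,0,0,0,0,-1,-0.08,0.16,0,0,0,0,-1,-0.0953,0.1898,0,0,0,0,-1,-0.0953,0.1898,0,0,0,0,-1,-0.0953,0.1898,0,0,0,0,-1,-0.0953,0.1898,0,0,0,0,-1])

```text
clock: 28.95
eef_pos: [648.5, -116.0, 220.1]
tcp_rot: [-3.14, -0.001, 1.749]
contact_force: [-0.8, 0.5, -0.9]
opening: 0.316
grasp_force: 39.8
```

Run:
```python
from h import *
np.set_printoptions(precision=1,suppress=True)
f=grab('wrist','w7');s=r.sense();print(s['clock'],s['eef_pos'],s['opening'],s['grasp_force'])
print('holes exp',proj(f,[(641.1,-64.9,100),(632.6,-13.5,100),(624.2,37.8,100)]))
for zb in(35,37,39): print(zb,edges(f,s,0,0,zb,61))
cv2.imwrite('pics/w7c.png',np.hstack([f['color'][0:480,220:420]]*1))
cv2.imwrite('pics/w7c.png',cv2.resize(f['color'][0:420,200:440],(343,600)))
```

```text
29.0 [ 648.3 -115.9  220.3] 0.30853329258093665 39.830090403556824
holes exp [[320.8 160.2]
 [322.1  78.9]
 [323.6 -10. ]]
35 (np.float64(377.350645336884), np.float64(251.5378959812383), np.float64(278.2844368751869), np.float64(357.7654221380493))
37 (np.float64(373.949424987854), np.float64(250.2752102329941), np.float64(278.83541838457273), np.float64(357.20447732917637))
39 (np.float64(370.6374900186826), np.float64(249.03780180135118), np.float64(279.3714535550386), np.float64(356.6587485089825))
```

View pics/w7c.png

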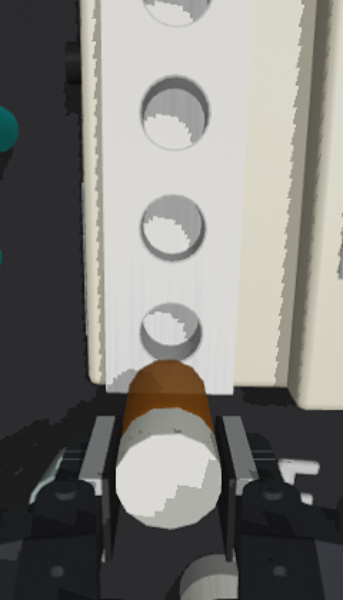

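Holes h3, h2 and h1 appear at px (320,233), (320,160) and (322,78), as predicted. The vial is upright and centred in the hand. Insert.

send_rows(targets=[0,0,0.03,0,0,0,-1,0,0,0.06,0,0,0,-1,0,0,0.07,0,0,0,-1,0,0,0.075,0,0,0,-1,0,0,0.08,0,0,0,-1,0,0,0.084,0,0,0,-1,0,0,0.087,0,0,0,-1,0,0,0.09,0,0,0,-1,0,0,0.09,0,0,0,-1])

```text
clock: 29.75
eef_pos: [649.6, -116.3, 130.4]
tcp_rot: [3.141, 0.0, 1.749]
contact_force: [0.6, -0.9, 0.1]
opening: 0.309
grasp_force: 39.8
```

send_rows(targets=[0,0,0.004,0,0,0,-1,0,0,0.008,0,0,0,-1,0,0,0.013,0,0,0,-1,0,0,0.018,0,0,0,-1,0,0,0.022,0,0,0,-1,0,0,0.024,0,0,0,-1,0,0,0.024,0,0,0,-1])

```text
clock: 30.33
eef_pos: [649.4, -116.3, 106.8]
tcp_rot: [-3.141, -0.0, 1.749]
contact_force: [-1.8, 0.1, 7.1]
opening: 0.312
grasp_force: 40.6
```

send_rows(targets=[0,0,0,0,0,0,-0.2,0,0,0,0,0,0,0.2,0,0,0,0,0,0,0.2,0,0,-0.02,0,0,0,0.2,0,0,-0.06,0,0,0,0.2,0,0,-0.1,0,0,0,0.2,0,0,-0.114,0,0,0,0.2,0,0,-0.114,0,0,0,0.2])

```text
clock: 31.0
eef_pos: [652.0, -116.7, 225.2]
tcp_rot: [3.134, 0.003, 1.749]
contact_force: [0.4, 0.8, 0.7]
opening: 0.602
grasp_force: 0.0
```

send_rows(targets=[0.1466,-0.1809,0,0,0,0,0.2,0.1466,-0.1809,0,0,0,0,0.2,0.1466,-0.1809,0,0,0,0,0.2,0.1466,-0.1809,0,0,0,0,0.2,0.1466,-0.1809,0,0,0,0,0.2,0.1466,-0.1809,0,0,0,0,0.2,0.1466,-0.1809,0,0,0,0,0.2,0.1466,-0.1809,0,0,0,0,0.2,0.1466,-0.1809,0,0,0,0,0.2])

```text
clock: 31.75
eef_pos: [446.2, -4.1, 220.2]
tcp_rot: [3.141, 0.0, 1.749]
contact_force: [0.7, -0.3, -0.1]
opening: 0.599
grasp_force: 0.0
```

```bash
cat > carchk.py <<'E'
from h import *
np.set_printoptions(precision=1,suppress=True)
f=grab('wrist');s=r.sense();print(s['clock'],s['eef_pos'])
q=(f['color'].min(2)>185).astype(np.uint8); n,_,st,c=cv2.connectedComponentsWithStats(q)
for i in range(1,n):
    if 600<st[i,4]<1500 and c[i][1]<300: print(c[i],st[i,4],px2w(f,c[i],74)[0])
t=grab('top');o=cv2.imread('pics/top0.png')
for im in(o,t['color']):
    q=(im[225:335,420:560].min(2)>110).astype(np.uint8)
    cs,_=cv2.findContours(q,cv2.RETR_EXTERNAL,cv2.CHAIN_APPROX_NONE);k=max(cs,key=cv2.contourArea)[:,0]+[420,225]
    print('rack',[k[i].tolist() for i in (k[:,0].argmin(),k[:,0].argmax(),k[:,1].argmin(),k[:,1].argmax())])
E
python3 carchk.py
```

```text
31.8 [446.5  -4.3 220.1]
[341.9  84.4] 1204 [444.8 100.2  74. ]
[328.5 157.1] 1044 [444.8  48.1  74. ]
[316.4 223.3] 910 [444.9  -3.9  74. ]
rack [[441, 274], [534, 285], [524, 256], [452, 302]]
rack [[433, 274], [525, 285], [515, 256], [443, 302]]
```

Everything is consistent. Next, f2 → h2.

send_rows(targets=[0,0,0.04,0,0,0,0.2,0,0,0.08,0,0,0,0.2,0,0,0.11,0,0,0,0.2,0,0,0.14,0,0,0,0.2,0,0,0.16,0,0,0,0.2,0,0,0.17,0,0,0,0.2,0,0,0.17,0,0,0,0.2,0,0,0.17,0,0,0,0.2])

```text
clock: 32.52
eef_pos: [446.0, -4.3, 50.2]
tcp_rot: [-3.141, -0.0, 1.748]
contact_force: [-0.3, 0.5, 0.3]
opening: 0.598
grasp_force: 0.0
```

send_rows(targets=[0,0,0,0,0,0,-0.2,0,0,0,0,0,0,-0.6,0,0,0,0,0,0,-1,0,0,0,0,0,0,-1,0,0,0,0,0,0,-1,0,0,0,0,0,0,-1,0,0,0,0,0,0,-1])

```text
clock: 33.1
eef_pos: [446.7, -4.0, 51.5]
tcp_rot: [3.139, 0.001, 1.749]
contact_force: [-0.3, -0.9, 8.3]
opening: 0.314
grasp_force: 39.4
```

send_rows(targets=[0,0,-0.01,0,0,0,-1,0,0,-0.03,0,0,0,-1,0,0,-0.06,0,0,0,-1,0,0,-0.1,0,0,0,-1,0,0,-0.14,0,0,0,-1,0,0,-0.17,0,0,0,-1,0,0,-0.17,0,0,0,-1])

```text
clock: 33.68
eef_pos: [448.7, -4.0, 227.3]
tcp_rot: [3.131, 0.002, 1.749]
contact_force: [0.3, 0.5, -0.0]
opening: 0.31
grasp_force: 39.8
```

send_rows(targets=[-0.016,0.03,0,0,0,0,-1,-0.032,0.06,0,0,0,0,-1,-0.048,0.09,0,0,0,0,-1,-0.064,0.12,0,0,0,0,-1,-0.08,0.15,0,0,0,0,-1,-0.0946,0.1816,0,0,0,0,-1,-0.0946,0.1816,0,0,0,0,-1,-0.0946,0.1816,0,0,0,0,-1,-0.0946,0.1816,0,0,0,0,-1])

```text
clock: 34.43
eef_pos: [640.0, -64.8, 220.1]
tcp_rot: [-3.14, -0.001, 1.749]
contact_force: [-0.4, 0.0, -0.9]
opening: 0.315
grasp_force: 39.9
```

send_rows(targets=[0,0,0.03,0,0,0,-1,0,0,0.06,0,0,0,-1,0,0,0.07,0,0,0,-1,0,0,0.075,0,0,0,-1,0,0,0.08,0,0,0,-1,0,0,0.084,0,0,0,-1,0,0,0.087,0,0,0,-1,0,0,0.09,0,0,0,-1,0,0,0.09,0,0,0,-1])

```text
clock: 35.18
eef_pos: [641.0, -65.0, 130.4]
tcp_rot: [3.141, 0.0, 1.749]
contact_force: [0.2, 0.1, -1.3]
opening: 0.309
grasp_force: 39.9
```

send_rows(targets=[0,0,0.004,0,0,0,-1,0,0,0.008,0,0,0,-1,0,0,0.013,0,0,0,-1,0,0,0.018,0,0,0,-1,0,0,0.022,0,0,0,-1,0,0,0.024,0,0,0,-1,0,0,0.024,0,0,0,-1])

```text
clock: 35.77
eef_pos: [640.8, -65.0, 106.6]
tcp_rot: [-3.141, -0.0, 1.749]
contact_force: [-2.3, 0.3, 5.7]
opening: 0.309
grasp_force: 40.8
```

send_rows(targets=[0,0,0,0,0,0,-0.2,0,0,0,0,0,0,0.2,0,0,0,0,0,0,0.2,0,0,-0.02,0,0,0,0.2,0,0,-0.06,0,0,0,0.2,0,0,-0.1,0,0,0,0.2,0,0,-0.114,0,0,0,0.2,0,0,-0.114,0,0,0,0.2])

```text
clock: 36.43
eef_pos: [643.6, -65.2, 225.2]
tcp_rot: [3.134, 0.002, 1.749]
contact_force: [0.1, -0.1, -0.3]
opening: 0.603
grasp_force: 0.0
```

send_rows(targets=[0.1456,-0.1729,0,0,0,0,0.2,0.1456,-0.1729,0,0,0,0,0.2,0.1456,-0.1729,0,0,0,0,0.2,0.1456,-0.1729,0,0,0,0,0.2,0.1456,-0.1729,0,0,0,0,0.2,0.1456,-0.1729,0,0,0,0,0.2,0.1456,-0.1729,0,0,0,0,0.2,0.1456,-0.1729,0,0,0,0,0.2,0.1456,-0.1729,0,0,0,0,0.2])

```text
clock: 37.18
eef_pos: [445.8, 47.6, 220.1]
tcp_rot: [3.141, 0.0, 1.749]
contact_force: [0.4, 0.3, -0.2]
opening: 0.601
grasp_force: 0.0
```

```bash
python3 carchk.py
```

```text
37.2333 [446.   47.4 220.1]
[565.5  10. ] 991 [589.  230.6  74. ]
[328.5 156.7] 1044 [444.4 100.1  74. ]
[316.2 222.9] 908 [444.4  48.2  74. ]
rack [[441, 274], [534, 285], [524, 256], [452, 302]]
rack [[433, 274], [525, 285], [515, 256], [444, 302]]
```

Consistent. Next, f1 → h1.

send_rows(targets=[0,0,0.04,0,0,0,0.2,0,0,0.08,0,0,0,0.2,0,0,0.11,0,0,0,0.2,0,0,0.14,0,0,0,0.2,0,0,0.16,0,0,0,0.2,0,0,0.17,0,0,0,0.2,0,0,0.17,0,0,0,0.2,0,0,0.17,0,0,0,0.2])

```text
clock: 37.95
eef_pos: [445.5, 47.5, 50.2]
tcp_rot: [-3.141, -0.0, 1.748]
contact_force: [0.1, 0.4, 1.0]
opening: 0.6
grasp_force: 0.0
```

send_rows(targets=[0,0,0,0,0,0,-0.2,0,0,0,0,0,0,-0.6,0,0,0,0,0,0,-1,0,0,0,0,0,0,-1,0,0,0,0,0,0,-1,0,0,0,0,0,0,-1,0,0,0,0,0,0,-1])

```text
clock: 38.53
eef_pos: [446.2, 47.9, 51.5]
tcp_rot: [3.139, 0.0, 1.749]
contact_force: [-0.8, -0.3, 8.0]
opening: 0.312
grasp_force: 39.3
```

send_rows(targets=[0,0,-0.01,0,0,0,-1,0,0,-0.03,0,0,0,-1,0,0,-0.06,0,0,0,-1,0,0,-0.1,0,0,0,-1,0,0,-0.14,0,0,0,-1,0,0,-0.17,0,0,0,-1,0,0,-0.17,0,0,0,-1])

```text
clock: 39.12
eef_pos: [448.2, 48.1, 227.3]
tcp_rot: [3.131, 0.001, 1.749]
contact_force: [1.1, -0.4, 0.2]
opening: 0.316
grasp_force: 39.8
```

send_rows(targets=[-0.016,0.03,0,0,0,0,-1,-0.032,0.06,0,0,0,0,-1,-0.048,0.09,0,0,0,0,-1,-0.064,0.12,0,0,0,0,-1,-0.08,0.15,0,0,0,0,-1,-0.0935,0.1737,0,0,0,0,-1,-0.0935,0.1737,0,0,0,0,-1,-0.0935,0.1737,0,0,0,0,-1,-0.0935,0.1737,0,0,0,0,-1])

```text
clock: 39.87
eef_pos: [631.4, -13.4, 220.2]
tcp_rot: [-3.14, -0.0, 1.749]
contact_force: [0.1, 0.8, -0.9]
opening: 0.31
grasp_force: 39.8
```

send_rows(targets=[0,0,0.03,0,0,0,-1,0,0,0.06,0,0,0,-1,0,0,0.07,0,0,0,-1,0,0,0.075,0,0,0,-1,0,0,0.08,0,0,0,-1,0,0,0.084,0,0,0,-1,0,0,0.087,0,0,0,-1,0,0,0.09,0,0,0,-1,0,0,0.09,0,0,0,-1])

```text
clock: 40.62
eef_pos: [632.6, -13.5, 130.4]
tcp_rot: [3.141, 0.0, 1.749]
contact_force: [-0.6, 0.6, -0.3]
opening: 0.31
grasp_force: 39.8
```

send_rows(targets=[0,0,0.004,0,0,0,-1,0,0,0.008,0,0,0,-1,0,0,0.013,0,0,0,-1,0,0,0.018,0,0,0,-1,0,0,0.022,0,0,0,-1,0,0,0.024,0,0,0,-1,0,0,0.024,0,0,0,-1])

```text
clock: 41.2
eef_pos: [632.5, -13.6, 106.6]
tcp_rot: [-3.141, 0.0, 1.749]
contact_force: [-2.6, -0.8, 6.3]
opening: 0.309
grasp_force: 40.7
```

send_rows(targets=[0,0,0,0,0,0,-0.2,0,0,0,0,0,0,0.2,0,0,0,0,0,0,0.2,0,0,-0.02,0,0,0,0.2,0,0,-0.06,0,0,0,0.2,0,0,-0.1,0,0,0,0.2,0,0,-0.114,0,0,0,0.2,0,0,-0.114,0,0,0,0.2])

```text
clock: 41.87
eef_pos: [635.1, -13.6, 225.0]
tcp_rot: [3.134, 0.002, 1.749]
contact_force: [0.9, -0.0, -0.3]
opening: 0.599
grasp_force: 0.0
```

send_rows(targets=[0.1448,-0.1649,0,0,0,0,0.2,0.1448,-0.1649,0,0,0,0,0.2,0.1448,-0.1649,0,0,0,0,0.2,0.1448,-0.1649,0,0,0,0,0.2,0.1448,-0.1649,0,0,0,0,0.2,0.1448,-0.1649,0,0,0,0,0.2,0.1448,-0.1649,0,0,0,0,0.2,0.1448,-0.1649,0,0,0,0,0.2,0.1448,-0.1649,0,0,0,0,0.2])

```text
clock: 42.62
eef_pos: [445.6, 99.5, 220.1]
tcp_rot: [3.141, 0.0, 1.749]
contact_force: [-0.3, -1.3, -0.5]
opening: 0.599
grasp_force: 0.0
```

```bash
python3 carchk.py
```

```text
42.6667 [445.8  99.4 220.1]
[315.5 222.7] 913 [443.6 100.1  74. ]
rack [[441, 274], [534, 285], [524, 256], [452, 302]]
rack [[433, 274], [525, 285], [516, 256], [443, 302]]
```

send_rows(targets=[0,0,0.04,0,0,0,0.2,0,0,0.08,0,0,0,0.2,0,0,0.11,0,0,0,0.2,0,0,0.14,0,0,0,0.2,0,0,0.16,0,0,0,0.2,0,0,0.17,0,0,0,0.2,0,0,0.17,0,0,0,0.2,0,0,0.17,0,0,0,0.2])

```text
clock: 43.38
eef_pos: [445.1, 99.5, 50.3]
tcp_rot: [-3.141, 0.0, 1.748]
contact_force: [0.3, 0.4, 0.6]
opening: 0.599
grasp_force: 0.0
```

send_rows(targets=[0,0,0,0,0,0,-0.2,0,0,0,0,0,0,-0.6,0,0,0,0,0,0,-1,0,0,0,0,0,0,-1,0,0,0,0,0,0,-1,0,0,0,0,0,0,-1,0,0,0,0,0,0,-1])

```text
clock: 43.97
eef_pos: [445.7, 100.0, 51.5]
tcp_rot: [3.139, 0.0, 1.749]
contact_force: [-0.8, -0.3, 7.7]
opening: 0.313
grasp_force: 39.2
```

send_rows(targets=[0,0,-0.01,0,0,0,-1,0,0,-0.03,0,0,0,-1,0,0,-0.06,0,0,0,-1,0,0,-0.1,0,0,0,-1,0,0,-0.14,0,0,0,-1,0,0,-0.17,0,0,0,-1,0,0,-0.17,0,0,0,-1])

```text
clock: 44.55
eef_pos: [447.8, 100.6, 227.3]
tcp_rot: [3.131, -0.0, 1.749]
contact_force: [0.6, 0.4, -0.3]
opening: 0.313
grasp_force: 39.5
```

send_rows(targets=[-0.016,0.03,0,0,0,0,-1,-0.032,0.06,0,0,0,0,-1,-0.048,0.09,0,0,0,0,-1,-0.064,0.12,0,0,0,0,-1,-0.08,0.15,0,0,0,0,-1,-0.0928,0.1657,0,0,0,0,-1,-0.0928,0.1657,0,0,0,0,-1,-0.0928,0.1657,0,0,0,0,-1,-0.0928,0.1657,0,0,0,0,-1])

```text
clock: 45.3
eef_pos: [623.0, 37.9, 220.1]
tcp_rot: [-3.14, -0.0, 1.749]
contact_force: [0.5, 0.3, 0.1]
opening: 0.313
grasp_force: 39.6
```

send_rows(targets=[0,0,0.03,0,0,0,-1,0,0,0.06,0,0,0,-1,0,0,0.07,0,0,0,-1,0,0,0.075,0,0,0,-1,0,0,0.08,0,0,0,-1,0,0,0.084,0,0,0,-1,0,0,0.087,0,0,0,-1,0,0,0.09,0,0,0,-1,0,0,0.09,0,0,0,-1])

```text
clock: 46.05
eef_pos: [624.2, 37.8, 130.4]
tcp_rot: [3.141, 0.0, 1.749]
contact_force: [-0.4, 0.4, -0.7]
opening: 0.311
grasp_force: 39.6
```

send_rows(targets=[0,0,0.004,0,0,0,-1,0,0,0.008,0,0,0,-1,0,0,0.013,0,0,0,-1,0,0,0.018,0,0,0,-1,0,0,0.022,0,0,0,-1,0,0,0.024,0,0,0,-1,0,0,0.024,0,0,0,-1])

```text
clock: 46.63
eef_pos: [624.2, 37.7, 106.7]
tcp_rot: [-3.141, 0.0, 1.749]
contact_force: [-2.7, -0.5, 5.6]
opening: 0.309
grasp_force: 40.5
```

send_rows(targets=[0,0,0,0,0,0,-0.2,0,0,0,0,0,0,0.2,0,0,0,0,0,0,0.2,0,0,-0.02,0,0,0,0.2,0,0,-0.06,0,0,0,0.2,0,0,-0.1,0,0,0,0.2,0,0,-0.114,0,0,0,0.2,0,0,-0.114,0,0,0,0.2])

```text
clock: 47.3
eef_pos: [626.6, 37.9, 225.0]
tcp_rot: [3.134, 0.001, 1.749]
contact_force: [0.8, -0.9, 0.6]
opening: 0.593
grasp_force: 0.0
```

send_rows(targets=[0.2852,-0.147,0,0,0,0,0.6,0.2852,-0.147,0,0,0,0,0.6,0.2852,-0.147,0,0,0,0,0.6,0.2852,-0.147,0,0,0,0,0.6,0.2852,-0.147,0,0,0,0,1,0.2852,-0.147,0,0,0,0,1,0.2852,-0.147,0,0,0,0,1,0.2852,-0.147,0,0,0,0,1,0.2852,-0.147,0,0,0,0,1,0.2852,-0.147,0,0,0,0,1,0.2852,-0.147,0,0,0,0,1])

```text
clock: 48.22
eef_pos: [428.7, 292.1, 219.5]
tcp_rot: [-3.141, 0.001, 1.75]
contact_force: [0.0, -0.9, 0.9]
opening: 1.002
grasp_force: 0.0
```

Run:
```python
exec(open('carchk.py').read())
T=t; g=T['color']
# amber pixels near each seated vial: compare to predicted cylinder silhouettes
hsv=cv2.cvtColor(g,cv2.COLOR_BGR2HSV)
def sil(x,y,zb,H):
    a=np.linspace(0,2*np.pi,60);P=np.concatenate([np.c_[x+14*np.cos(a),y+14*np.sin(a),np.full(60,z)] for z in (zb+32,zb+H-17)])
    m=np.zeros(g.shape[:2],np.uint8);cv2.fillConvexPoly(m,cv2.convexHull(proj(T,P).round().astype(np.int32)),255)
    C=np.concatenate([np.c_[x+14*np.cos(a),y+14*np.sin(a),np.full(60,z)] for z in (zb+H-17,zb+H)])
    m2=np.zeros_like(m);cv2.fillConvexPoly(m2,cv2.convexHull(proj(T,C).round().astype(np.int32)),255)
    return m,m2
amb=((hsv[...,0]<20)&(hsv[...,1]>120)).astype(np.uint8)
for n,x,y,zb,H in [('h0',624.2,37.8,68,61),('h1',632.6,-13.5,68,61),('h2',641.1,-64.9,68,61),('h3',649.6,-116.2,68,61),('k0',458.7,-250.7,13,76),('k1',468.1,-302.2,13,76),('k2',477.2,-353.2,13,76)]:
    m,m2=sil(x,y,zb,H);vis=(m>0)&(m2==0); ys,xs=np.nonzero(m2>0)
    x0,y0=int(xs.mean())-22,int(ys.mean())-22; A=amb[y0:y0+44,x0:x0+44]; yy,xx=np.nonzero(A)
    vy,vx=np.nonzero(vis)
    print(n,'amber',len(xx),(xx.mean()+x0,yy.mean()+y0) if len(xx) else None,'pred',len(vx),vx.mean(),vy.mean())
```

```text
48.2667 [429.1 291.7 219.6]
rack [[441, 274], [534, 285], [524, 256], [452, 302]]
rack [[433, 274], [525, 285], [515, 256], [443, 302]]
h0 amber 0 None pred 15 308.0 202.86666666666667
h1 amber 2 (np.float64(343.5), np.float64(195.5)) pred 20 334.35 197.6
h2 amber 5 (np.float64(372.4), np.float64(189.0)) pred 22 362.0 193.0
h3 amber 4 (np.float64(385.0), np.float64(187.5)) pred 28 386.32142857142856 187.10714285714286
k0 amber 99 (np.float64(467.09090909090907), np.float64(280.8888888888889)) pred 53 452.37735849056605 282.9811320754717
k1 amber 127 (np.float64(491.31496062992125), np.float64(276.0236220472441)) pred 69 478.3333333333333 278.1159420289855
k2 amber 68 (np.float64(503.11764705882354), np.float64(273.5147058823529)) pred 79 503.8607594936709 273.53164556962025
```

send_rows(targets=[0,0,0.04,0,0,0,1,0,0,0.08,0,0,0,1,0,0,0.11,0,0,0,1,0,0,0.13,0,0,0,1,0,0,0.143,0,0,0,1,0,0,0.143,0,0,0,1,0,0,0.143,0,0,0,1])

```text
clock: 48.9
eef_pos: [429.2, 291.4, 76.8]
tcp_rot: [-3.14, 0.001, 1.747]
contact_force: [0.2, 0.1, 0.4]
opening: 1.001
grasp_force: 0.0
```

send_rows(targets=[0,0,0,0,0,0,0,0,0,0,0,0,0,-0.5,0,0,0,0,0,0,-1,0,0,0,0,0,0,-1,0,0,0,0,0,0,-1,0,0,0,0,0,0,-1,0,0,0,0,0,0,-1,0,0,0,0,0,0,-1], grip_force=40)

```text
clock: 49.57
eef_pos: [429.7, 292.8, 77.9]
tcp_rot: [3.14, -0.001, 1.749]
contact_force: [1.9, -1.3, 6.4]
opening: 0.196
grasp_force: 39.1
```

send_rows(targets=[-0.0015,0,0,0,0,0,-1,-0.003,-0.0005,0,0,0,0,-1,-0.003,-0.0005,0,0,0,0,-1,-0.003,-0.0005,0,0,0,0,-1,-0.003,-0.0005,0,0,0,0,-1,-0.003,-0.0005,0,0,0,0,-1])

```text
clock: 50.07
eef_pos: [429.7, 290.7, 77.9]
tcp_rot: [3.139, -0.002, 1.749]
contact_force: [0.2, 5.2, 4.4]
opening: 0.195
grasp_force: 39.1
```

send_rows(targets=[0.011,0.0025,0,0,0,0,-1,0.0215,0.0068,0,0,0,0,-1,0.0311,0.013,0,0,0,0,-1,0.0394,0.0207,0,0,0,0,-1,0.0463,0.0297,0,0,0,0,-1,0.0515,0.0397,0,0,0,0,-1,0.0548,0.0506,0,0,0,0,-1,0.0562,0.0618,0,0,0,0,-1,0.0558,0.0731,0,0,0,0,-1,0.0564,0.0735,0,0,0,0,-1,0.0564,0.0735,0,0,0,0,-1,0.0564,0.0735,0,0,0,0,-1])

```text
clock: 51.07
eef_pos: [491.5, 358.4, 77.3]
tcp_rot: [3.14, -0.001, 1.749]
contact_force: [1.0, 4.6, 0.4]
opening: 0.195
grasp_force: 40.0
```

send_rows(targets=[0,0,0,0,0,0,0.5,0,0,0,0,0,0,1,0,0,0,0,0,0,1,0,0,0,0,0,0,1,0,0,-0.04,0,0,0,1,0,0,-0.08,0,0,0,1,0,0,-0.12,0,0,0,1,0,0,-0.143,0,0,0,1,0,0,-0.143,0,0,0,1])

```text
clock: 51.82
eef_pos: [493.7, 359.5, 226.4]
tcp_rot: [3.134, -0.004, 1.749]
contact_force: [0.3, 0.9, -0.6]
opening: 1.0
grasp_force: 0.0
```

send_rows(targets=[-0.2,-0.15,-0.02,0,0,0,1,-0.2,-0.15,-0.02,0,0,0,1,-0.2,-0.15,-0.02,0,0,0,1,-0.2,-0.15,-0.02,0,0,0,1,-0.2,-0.15,-0.02,0,0,0,1,-0.2,-0.15,-0.02,0,0,0,1,-0.2,-0.15,-0.02,0,0,0,1,-0.2,-0.15,-0.02,0,0,0,1,-0.2,-0.15,-0.02,0,0,0,1])

```text
clock: 52.57
eef_pos: [379.3, 134.5, 240.2]
tcp_rot: [3.141, -0.0, 1.748]
contact_force: [0.9, 1.3, 0.0]
opening: 1.002
grasp_force: 0.0
```

Run:
```python
from h import *
s=r.sense();print(s['clock'],s['eef_pos'],s['contact_force'])
t=grab('top','t9');a=cv2.imread('pics/top0.png');d=cv2.absdiff(a,t['color']).max(2)
print('lever diff',(d[230:310,125:230]>40).sum())
def cent(im):
    q=(im[255:285,125:156].max(2)<45); return np.argwhere(q).mean(0),q.sum()
print(cent(a),cent(t['color']))
# mixer caps/rack vs prediction: white caps in rack
b=t['color'];amb=((lambda h:(h[...,0]<20)&(h[...,1]>110))(cv2.cvtColor(b,cv2.COLOR_BGR2HSV))).astype(np.uint8)
n,_,st,c=cv2.connectedComponentsWithStats(amb[170:310,285:545])
print([((c[i]+[285,170]).round(1).tolist(),int(st[i,4])) for i in range(1,n) if st[i,4]>8])
print(proj(t,[(458.7,-250.7,50),(468.1,-302.2,50),(477.2,-353.2,50),(649.6,-116.2,105)]))
```

```text
52.5667 [379.27715572 134.46078698 240.23187263] [0.85428668 1.33973578 0.02115898]
lever diff 371
(array([14.79066667, 13.11066667]), np.int64(750)) (array([13.78660436, 12.36292835]), np.int64(642))
[([503.2, 273.4], 72), ([477.9, 279.2], 65), ([451.5, 283.8], 43)]
[[457.27696495 283.00423626]
 [482.87270757 277.70756313]
 [507.90939811 272.58339897]
 [389.6825241  181.83064505]]
```

Run:
```python
from h import *
t=cv2.imread('pics/t9.png');a=cv2.imread('pics/top0.png');d=cv2.absdiff(a,t).max(2)[230:310,125:230]>40
ys,xs=np.nonzero(d);print('diff cols hist',np.histogram(xs+125,bins=[125,140,155,170,185,200,215,230])[0],np.histogram(ys+230,bins=8,range=(230,310))[0])
f=grab('side','s9');b=f['color'];h=cv2.cvtColor(b,cv2.COLOR_BGR2HSV)
amb=((h[...,0]<18)&(h[...,1]>130)).astype(np.uint8)
n,_,st,c=cv2.connectedComponentsWithStats(amb[150:340,210:480])
print([((c[i]+[210,150]).round(1).tolist(),st[i,2:].tolist()) for i in range(1,n) if st[i,4]>15])
H=[(624.2,37.8),(632.6,-13.5),(641.1,-64.9),(649.6,-116.2)];K=[(458.7,-250.7),(468.1,-302.2),(477.2,-353.2)]
print(proj(f,[(x,y,106) for x,y in H]+[(x,y,58) for x,y in K]).round(1))
```

```text
diff cols hist [  0   2   8   3  95 190  73] [  0   0   0   3   7   0  60 301]
[([439.7, 191.9], [5, 11, 27]), ([317.8, 197.9], [9, 5, 37]), ([434.0, 203.0], [6, 11, 40]), ([307.5, 210.0], [13, 7, 50]), ([295.6, 223.4], [13, 7, 57]), ([282.8, 237.6], [14, 7, 63])]
[[283.  234. ]
 [295.4 220. ]
 [307.  206.9]
 [317.8 194.7]
 [424.6 212.5]
 [430.7 200.7]
 [436.5 189.7]]
```

All vials are seated and the lever is back at its start (on) position; the only remaining image difference is the arm.

```bash
python3 -c "
from rig import r
print(r.sign_off())"
```

```text
the job is handed in; nothing more can be done
None
```

The mixer changeover is done and handed in (no verdict was returned): all three tall vials are in the white rack, all four short vials are seated in the mixer, and the isolator went off first and is back on at the end.

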